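# Refill and prime the stopper feeder

## Robot

A 7-joint arm with a two-finger parallel gripper is mounted at the origin on the work surface. World frame = base frame: x ahead of the robot, y to its left, z up, the work surface at z = 0. Lengths are in m, angles in rad, forces in N, time in s.
With the tool pointing down it reaches from about 0.425 to 0.925 m from the base axis. Payload 6.8 kg.
Tool frame: the origin (TCP) lies at the very end of the fingers, on their centre line; the grasp point (between the pads) lies 19 mm behind it; z points along the fingers, y is the line along which they close (so a half turn about z gives the same grasp; the last joint's range is limited). The gripper opens to 85 mm and grips with 20 to 120 N. Pads are 22 mm wide; open, the fingers measure 114 mm over their backs; the gripper's body (76 mm by 85 mm) begins 54 mm behind the grasp point. The pads swing forward as they close: fully open they stand 13 mm farther back than shut.
Start: joints at [-1.391, 0.477, 0.022, 1.555, -0.011, 1.109, -0.083], TCP at [0.192, 0.647, 0.192] pointing down, gripper open.
Joint ranges: [-2.96, 2.96], [-0.34, 2.1], [-1.41, 1.46], [0.24, 2.44], [-1.37, 4.51], [0.17, 1.92], [-2.96, 2.96]. Speed limits (rad/s): [2.39, 2.39, 3.14, 3.14, 3.14, 3.14, 3.14].

## Interface

Orientations are given as a rotation vector (axis times angle).
In Python, from bench import r gives the robot as it stands. The module is installed in compiled form; this text tells all that it offers.
- The arm moves only by the tool servo_tool, never from a script. Its argument "commands" is a list of rows, each a list of 7 numbers: the turn, a rotation vector about the world's x, y, z in degrees, then the shift along the world's x, y, z in mm, then the closure, from 0 (fully open) to 1 (shut). A call has 1 to 5 rows; each row is the pose to reach, as a shift and turn from the pose commanded when the call began; what a row does not reach only later rows make up. A row lasts 1/12 s, in which the tool goes at most 41.7 mm and 7.16 degrees, less where a joint would pass 70% of its speed; a pose out of reach is approached as far as the arm can. A call with a gripper value outside its range is refused whole. The fingers move at their own pace and stop on an object; "force" is the grip in N (left out, the last holds). Time passes only in rows, so rows that repeat a pose let the fingers close. It gives the time, the measured TCP pose, the force, the opening and the grip force at its end, in the units of the state.
- r.get_obs(): the state, without advancing time (a new reading comes with each control period).
- r.grab_frame(name): name is "side" or "top" or "wrist"; returns (picture, depth): 384x512x3 uint8, blue, green, red; 384x512 float32, m along the optical axis (not along the pixel's ray), 0 where there is no reading.
- r.camera_info(name): a dict with "vertical_fov" (degrees; the focal length in pixels is half the picture's height over the tangent of half this angle, whatever the lens; pixels are square), "cx", "cy" (the principal point, pixels), "D" ([k1, k2, p1, p2, k3] as OpenCV has them; the pictures are not rectified), "cam_to_world" (4x4, takes a point from camera to world coordinates); the wrist camera has in their place "T_tool_cam" (4x4, takes a point from camera to tool coordinates, whose origin is the TCP and whose axes are the flange's). Camera axes: x right, y up, looking along -z (the intrinsics and any distortion apply to the point x, -y, -z); pixel columns grow to the right and rows downward; lengths in m; the calibration is good to about 2 mm. A picture is of the moment at which its call begins: read the wrist's pose just before it. camera_info takes no time and is no camera call.
- r.hand_in(): hands the job in; it is judged then, once.
The state is a dict: "clock": time; "joints": joint angles; "qvel": joint speeds; "tau": joint torques, N m; "tcp_pos": TCP position; "orientation": TCP orientation; "contact_force": force on the tool from outside, world axes, zero at the start; "moment": the same for the moment, N m; "grip_width": finger opening in m; "gripper_force": force on a finger pad.
Only numpy, scipy, OpenCV 4.12 (cv2) and the standard library are available. Lean on these libraries where they do the work, as an engineer would, in place of code of your own. Each camera call takes 0.05 s, during which the arm holds its last target. There are 200 camera calls.

## Task

Refill the stopper feeder: pick up the loading tray by its handle, tip it so that all three rubber stoppers slide off into the feeder's hopper, without touching the stoppers themselves, and stand the empty tray upright on the bench again. Then prime the feeder: draw its sprung plunger out until its pointer is level with the clip on the scale, hold it there for two seconds, and ease it back fully home without letting it snap. Do not shift the clip or disturb the other things on the bench.

Things in the scene. Friction and masses are not known exactly. Their poses are not given: they have to be found in the camera images.
- feeder: stopper feeder, fixed to the bench: white base 180 (x) by 380 (y) by 30 mm high, with an open square aluminium hopper on its right (-y) half and a raked plunger barrel with a scale on its left (+y) half. Origin: centre of the base's underside; z up. A flat steel outlet lip 18 mm high sticks out 40 mm in front (-x) of the base before the hopper
- hopper (a point): centre of the hopper's inner floor, 35 mm above the bench; axes as the feeder's. The hopper is 150 by 150 mm outside, walls 5 mm, 140 by 140 mm inside, rim 95 mm above this point (130 mm above the bench), open on top
- pull_bar (a point): centre of the plunger's pull bar, a black block 80 mm long (y), 14 mm thick (x), 30 mm deep (z) on a 10 mm rod. Its z is the pull direction, raked 28 degrees from vertical to the feeder's front (-x). At home it is 149 mm above the bench, 43 mm past the barrel's end (46 mm wide), 33 mm in front and 80 mm left of the feeder's origin. Grip it across x, tool along -z; the scale is 67 mm off along +y
- plunger (a joint): how far the plunger is drawn out, m: 0 home, 0.09 end of travel. A spring pulls it home: with its weight about 4 N at home, rising 0.8 N per 10 mm (10 N at 75 mm); let go, it snaps back
- pointer (a point): tip of the thin steel pointer rod that sticks out of the +y end of the pull bar, 65 mm from the bar's centre and level with it; axes as pull_bar
- mark (a point): the point level with the middle of the clip, the black slider (34 x 26 x 6 mm) on the steel scale strip beside the plunger; axes as pull_bar. The pointer is level with the clip when point pointer and point mark agree along this z. The strip is 22 mm wide, 4 mm thick, parallel to the rod, 78 mm to its left, and ends 107 mm past the bar's home centre
- clip (a joint): place of the clip on the scale, m: the clip is level with the pointer when joint plunger has this same value. Between 0.045 and 0.075 at the start; held by friction (8 N)
- tray: loading tray, grey plastic, 150 g (varies): floor 160 (x) by 110 (y) mm, 4 mm thick, walls 30 mm high and 4 mm thick on three sides, open at the +x end, where things slide off. Origin: centre of its underside; z up. Flat paddle handle at its -x end
- tray_grip (a point): grip point on the tray's handle, 117 mm behind (-x) and 72 mm above the tray's origin, axes as the tray's. The handle is a flat plate 55 mm wide (y), 12 mm thick, rising from the back wall raked 35 degrees from the tray's z towards its -x; it ends 27 mm past this point. Grip it across its thickness with the tool in line with the rake
- tray_lip (a point): middle of the top edge of the tray floor's open end, 80 mm ahead (+x) of and 4 mm above the tray's origin; axes as the tray's
- stopper0: black rubber stopper, a blunt cone 38 mm across below, 33 mm across above, 34 mm high, about 35 g; standing on the tray at the start. Origin: centre of its wide end. Friction on the tray is about 0.6: it slides at slopes over some 30 to 35 degrees
- stopper1: black rubber stopper, a blunt cone 38 mm across below, 33 mm across above, 34 mm high, about 35 g; standing on the tray at the start. Origin: centre of its wide end. Friction on the tray is about 0.6: it slides at slopes over some 30 to 35 degrees
- stopper2: black rubber stopper, a blunt cone 38 mm across below, 33 mm across above, 34 mm high, about 35 g; standing on the tray at the start. Origin: centre of its wide end. Friction on the tray is about 0.6: it slides at slopes over some 30 to 35 degrees
- bottle: bystander: white plastic bottle, 44 mm across, 110 mm high; origin under its centre
- beaker: bystander: glass cup, 80 mm across, 100 mm high; origin under its centre
- tip_box: bystander: blue pipette-tip box 90 by 120 by 61 mm with rows of small clear tips; origin under its centre

How it is judged:
On the way, in this order (a step that is already met when the one before it is completed fails the run):
1. all three stoppers lie in the hopper (x of stopper0 in the frame of hopper between -0.075 and 0.075 m and y of stopper0 in the frame of hopper between -0.075 and 0.075 m and z of stopper0 in the frame of hopper between -0.01 and 0.095 m and x of stopper1 in the frame of hopper between -0.075 and 0.075 m and y of stopper1 in the frame of hopper between -0.075 and 0.075 m and z of stopper1 in the frame of hopper between -0.01 and 0.095 m and x of stopper2 in the frame of hopper between -0.075 and 0.075 m and y of stopper2 in the frame of hopper between -0.075 and 0.075 m and z of stopper2 in the frame of hopper between -0.01 and 0.095 m), for 0.2 s.
2. the empty tray stands upright on the bench again, let go, the plunger still home (angle between tray's own z axis and vertical below 0.1 rad and height (world z) of tray below 0.008 m and contact force between the fingers and tray below 0.1 N and value of joint plunger below 0.004 m), for 0.2 s.
3. the plunger is held with its pointer level with the clip (within 5 mm) for 1 s (z of pointer in the frame of mark between -0.005 and 0.005 m), for 1 s.
At the end, for the whole second after the job is handed in: All three stoppers rest inside the hopper, the tray stands upright and flat on the bench (tilt under 0.1 rad, underside within 8 mm of it), at rest, and the plunger is home again (within 4 mm) (all of step 1 and value of joint plunger below 0.004 m and angle between tray's own z axis and vertical below 0.1 rad and height (world z) of tray below 0.008 m and linear speed of tray below 0.02 m/s and linear speed of each of stopper0, stopper1, stopper2 below 0.03 m/s); the robot touches nothing.
It fails at once if the fingers touch a stopper (contact force between the fingers and stopper0 above 0.5 N or contact force between the fingers and stopper1 above 0.5 N or contact force between the fingers and stopper2 above 0.5 N).
It fails at once if the plunger snaps back (faster than 0.3 m/s) (velocity of joint plunger below -0.3 m/s).
It fails at once if the clip is shifted by more than 5 mm (distance of mark from where it was at the start of the episode above 0.005 m).
It fails at once if a bystander is moved by more than 30 mm or tipped over (distance of any of bottle, beaker, tip_box from where it was at the start of the episode above 0.03 m or angle between any of bottle, beaker, tip_box's own z axis and vertical above 0.5 rad).
It also fails if it takes over 72 s, if anything falls off the work surface, if the arm or the gripper's body presses on something with over 40 N, if the wrist force passes 120 N, or if a joint passes its speed limit or range.

## Working session

There is one attempt and no reset: what is moved stays moved. The work goes in short steps, Python scripts to look and compute and a tool call to move; the robot and the scene stay as the last step left them, time stands still between calls to the robot, and variables do not carry over. Pictures are saved under pics/ and viewed, at most 10 in all, crops included, and the job is handed in when it is done.

Besides the shell and the picture viewer there is one more tool, called after "Emit:" as name([rows], argument=value, ...), one row to a line, values as JSON. servo_tool: Moves the arm, as the interface text tells. Its arguments: {"type":"object","properties":{"commands":{"type":"array"},"force":{"type":"number"}},"required":["commands"]}

```bash
mkdir -p pics; cat > h.py <<'E'
import numpy as np, cv2
from scipy.spatial.transform import Rotation as R
from bench import r
def cam(name,obs=None):
    c=r.camera_info(name); f=192/np.tan(np.radians(c["vertical_fov"])/2)
    K=np.array([[f,0,c["cx"]],[0,f,c["cy"]],[0,0,1.]]); D=np.array(c["D"],float)
    if "cam_to_world" in c: T=np.array(c["cam_to_world"])
    else:
        o=obs; T=np.eye(4); T[:3,:3]=R.from_rotvec(o["orientation"]).as_matrix(); T[:3,3]=o["tcp_pos"]
        T=T@np.array(c["T_tool_cam"])
    return K,D,T
def rays(C,uv):
    K,D,T=C; p=cv2.undistortPoints(np.array(uv,float).reshape(-1,1,2),K,D)[:,0]
    d=np.c_[p[:,0],-p[:,1],-np.ones(len(p))]
    return T[:3,3],d@T[:3,:3].T
def onz(C,uv,z):
    o,d=rays(C,uv); return o+d*((z-o[2])/d[:,2])[:,None]
def cloud(C,depth):
    v,u=np.mgrid[:384,:512]; o,d=rays(C,np.c_[u.ravel(),v.ravel()])
    return (o+d*depth.reshape(-1,1)).reshape(384,512,3)
def proj(C,P):
    K,D,T=C; q=(np.atleast_2d(P)-T[:3,3])@T[:3,:3]; q=q*[1,-1,-1]
    return cv2.projectPoints(q,np.zeros(3),np.zeros(3),K,D)[0][:,0]
E
python3 - <<'E'
from h import *
for n in("side","top","wrist"):
    o=r.get_obs(); im,d=r.grab_frame(n); cv2.imwrite(f"pics/{n}0.png",im); np.save(f"{n}0.npy",d)
    C=cam(n,o); print(n,C[2].round(3).tolist(),C[0][0,0],C[1], (d>0).mean())
print({k:np.round(v,3).tolist() for k,v in o.items()})
E
```

```text
side [[0.976, 0.143, -0.164, 0.402], [-0.217, 0.645, -0.733, -0.905], [0.001, 0.751, 0.66, 0.94], [0.0, 0.0, 0.0, 1.0]] 475.35099176189505 [-0.05637471  0.          0.          0.          0.        ] 0.9963429768880209
top [[-0.028, 0.997, -0.074, 0.52], [-0.999, -0.029, -0.018, -0.012], [-0.02, 0.073, 0.997, 1.304], [0.0, 0.0, 0.0, 1.0]] 363.5108189522168 [-0.05558961  0.          0.          0.          0.        ] 0.9958597819010416
wrist [[0.284, -0.922, -0.263, 0.124], [0.959, 0.273, 0.078, 0.667], [-0.0, -0.274, 0.962, 0.374], [0.0, 0.0, 0.0, 1.0]] 329.5669617629417 [-0.04903221  0.          0.          0.          0.        ] 0.996124267578125
{'clock': 0.1, 'joints': [-1.391, 0.478, 0.022, 1.556, -0.011, 1.109, -0.083], 'qvel': [-0.001, -0.002, 0.001, -0.003, 0.002, 0.001, -0.0], 'tau': [0.005, -59.776, 1.614, -28.195, 0.013, 0.005, -0.0], 'tcp_pos': [0.191, 0.647, 0.191], 'orientation': [-0.45, -3.109, 0.003], 'contact_force': [-0.801, -0.028, -0.35], 'moment': [0.023, -0.026, 0.018], 'gripper_force': 0.0, 'grip_width': 0.086}
```

View pics/top0.png

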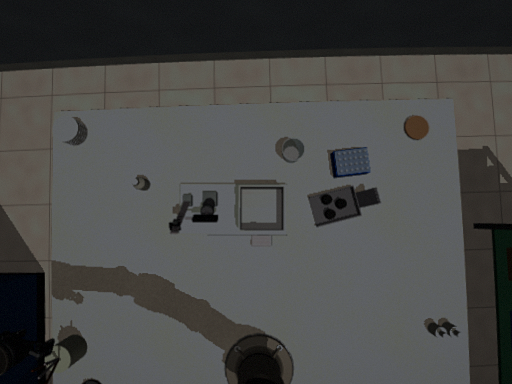

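View pics/side0.png

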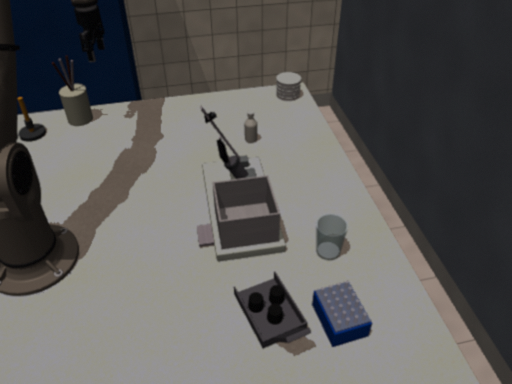

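The top view shows the feeder base at cols 180-286, rows 183-235. The hopper is at (261,208), the pull bar at (205,218) and the clip near (175,226). The tray is at (333,205), with its handle to the right at (368,197) and its open end towards the hopper. The side view agrees: hopper (246,212), tray (270,308), pull bar (223,152), clip (210,117).

```bash
cat > m.py <<'E'
from h import *
P={};I={}
for n in("top","side"):
    C=cam(n); P[n]=cloud(C,np.load(n+"0.npy")); I[n]=cv2.imread(f"pics/{n}0.png")
    X=P[n]; z=X[...,2]
    reg=(X[...,0]>.3)&(X[...,0]<.8)&(abs(X[...,1])<.45)
    print(n,"table z",np.median(z[reg]))
    def rect(m,t):
        k,l,s,c=cv2.connectedComponentsWithStats(m.astype(np.uint8))
        for i in range(1,k):
            if s[i,4]<25: continue
            q=X[l==i]; b=cv2.minAreaRect((q[:,:2]*1000).astype(np.float32))
            print(t,s[i,4],"px",c[i].round(),"rect",np.round(b[0],1),np.round(b[1],1),round(b[2],1),"z",np.percentile(q[:,2],[5,50,95]).round(3))
    rect(reg&(z>.02)&(z<.04),"z20-40")
    rect(reg&(z>.115)&(z<.14),"rim")
    rect(reg&(z>.04)&(X[...,1]<-.1),"hi right")
    rect(reg&(z>.14),"hi")
    rect(reg&(z>.19),"vhi")
for n in I: 
    s={"top":(150,160,240,90),"side":(190,90,120,220)}[n]
E
python3 m.py
python3 - <<'E'
import cv2,numpy as np
a=cv2.imread("pics/top0.png")[165:245,150:390]; b=cv2.imread("pics/side0.png")[95:185,190:290]
g=lambda x:np.clip(255*(x/255.)**.6,0,255).astype(np.uint8)
a=cv2.resize(g(a),None,fx=3.3,fy=3.3,interpolation=2); b=cv2.resize(g(b),None,fx=3.6,fy=3.6,interpolation=2)
o=np.zeros((600,800,3),np.uint8);o[:a.shape[0],:a.shape[1]]=a[:,:800];o[270:270+324,:360]=b
t=cv2.imread("pics/side0.png")[265:350,225:335];t=cv2.resize(g(t),None,fx=3.8,fy=3.8,interpolation=2);o[270:270+t.shape[0],370:370+t.shape[1]]=t
cv2.imwrite("pics/crop1.png",o)
E
```

```text
top table z 0.0017362605663533426
z20-40 32 px [294. 147.] rect [ 771.  -142.9] [58.8 23.7] 69.2 z [0.023 0.031 0.038]
z20-40 37 px [333. 166.] rect [ 704.7 -282. ] [87.9  9.8] 11.7 z [0.021 0.029 0.04 ]
z20-40 2568 px [219. 210.] rect [550.2  78.6] [380.1 197.2] 88.3 z [0.026 0.03  0.034]
z20-40 293 px [342. 203.] rect [ 561.5 -289. ] [110.5 173.4] 12.7 z [0.023 0.031 0.039]
z20-40 1581 px [261. 209.] rect [557.3 -23.2] [139.8 139.9] 88.4 z [0.031 0.035 0.039]
z20-40 75 px [341. 203.] rect [ 567.7 -302.8] [30.9 32.6] 43.3 z [0.024 0.037 0.04 ]
z20-40 69 px [330. 214.] rect [ 531.3 -263.5] [32.9 31.2] 67.3 z [0.025 0.037 0.04 ]
rim 348 px [261. 209.] rect [557.8 -22.6] [149.5 149. ] 88.4 z [0.12  0.13  0.134]
rim 41 px [206. 208.] rect [563.4 156.3] [32. 18.] 82.2 z [0.116 0.118 0.122]
rim 27 px [182. 212.] rect [551.7 235.6] [19.9 13.5] 88.3 z [0.116 0.126 0.137]
hi right 230 px [294. 148.] rect [ 752.9 -137.4] [71.8 76.5] 88.0 z [0.044 0.083 0.102]
hi right 929 px [351. 162.] rect [ 712.2 -342.1] [ 90.6 123.8] 5.1 z [0.053 0.062 0.076]
hi right 292 px [369. 197.] rect [ 584.6 -391.
[... 992 characters left out ...]
 z [0.023 0.037 0.039]
rim 56 px [234. 159.] rect [563.8 151.1] [32. 29.] 51.4 z [0.115 0.118 0.128]
rim 876 px [247. 201.] rect [559.4 -26.6] [157.9 150.4] 88.2 z [0.116 0.127 0.132]
hi right 834 px [261. 228.] rect [ 569.1 -103.3] [  6.6 126.5] 89.9 z [0.045 0.088 0.129]
hi right 964 px [330. 231.] rect [ 755.  -138.8] [80.6 77. ] 36.0 z [0.045 0.077 0.101]
hi right 2092 px [341. 309.] rect [ 712.3 -345. ] [ 91.2 120.5] 5.3 z [0.046 0.061 0.075]
hi right 300 px [293. 335.] rect [ 585.  -396.8] [55.3 49.4] 13.9 z [0.047 0.091 0.096]
hi 354 px [216. 134.] rect [517.5 183.6] [ 58.5 142.8] 0.3 z [0.144 0.164 0.235]
vhi 137 px [209. 116.] rect [508.7 235.7] [41.5 38.7] 0.3 z [0.197 0.214 0.245]
```

View pics/crop1.png

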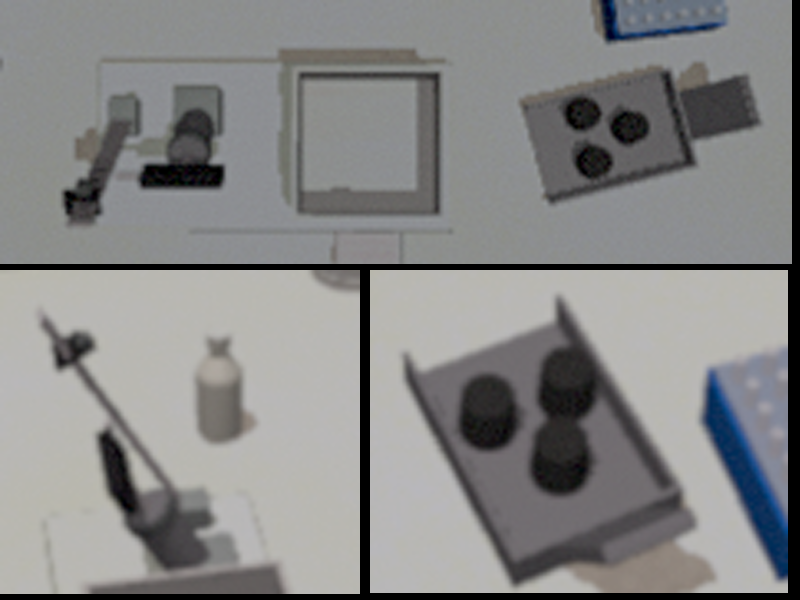

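The crop confirms it: three stoppers on the tray, the handle behind the back wall, the black bar at the barrel end, the thin pointer, and the clip high on the strip. Next I measure the tray axes, bar and clip from both views.

```bash
cat > m2.py <<'E'
from m import P,I,np,cv2
print("-----")
yaw=np.radians(102.8); ex=np.array([np.cos(yaw),np.sin(yaw),0]); ey=np.array([-ex[1],ex[0],0])
fy=np.radians(-1.6); fx=np.array([np.cos(fy),np.sin(fy),0]); fyv=np.array([-fx[1],fx[0],0])
p=-fx*np.sin(np.radians(28))+np.array([0,0,np.cos(np.radians(28))]); nx=np.cross(fyv,p)
for n in P:
    X=P[n]; g=I[n].max(2); u=X@ex; v=X@ey
    box=(X[...,0]>.46)&(X[...,0]<.65)&(X[...,1]<-.18)&(X[...,1]>-.46)
    pc=lambda a:np.percentile(a,[0,2,50,98,100]).round(4)
    w=box&(X[...,2]>.024)&(X[...,2]<.036)&(u>-.42)
    print(n,"walls u",pc(u[w]),"v",pc(v[w]))
    f=box&(X[...,2]>.0035)&(g<110)
    print(" tray u",pc(u[f]),"v",pc(v[f]))
    h=box&(X[...,2]>.05)
    print(" handle u",pc(u[h]),"v",pc(v[h]),"z",pc(X[h][:,2]))
    hp=X[h]; U=hp@ex; A=np.polyfit(hp[:,2],U,1); print("  handle u at z=.072",np.polyval(A,.072),"slope deg",np.degrees(np.arctan(A[0])))
    # feeder
    R=(X[...,0]>.40)&(X[...,0]<.68)&(X[...,1]<.30)&(X[...,1]>-.15)
    b=R&(X[...,2]>.02)&(X[...,2]<.04); print(" base fx",pc((X@fx)[b]),"fy",pc((X@fyv)[b]))
    for nm,m in (("bar",R&(g<45)&(X[...,2]>.125)&(X[...,1]<.21)),("clip",R&(g<60)&(X[...,2]>.17)&(X[...,1]>.2))):
        q=X[m]; print(" ",nm,m.sum(),"px",np.argwhere(m).mean(0).round(1)[::-1],"med",np.median(q,0).round(4),"z",pc(q[:,2]))
        print("    along p",pc(q@p),"y",pc(q@fyv),"nx",pc(q@nx))
    s=R&(X[...,2]>.14)&(X[...,1]>.2); print("  strip p",pc((X@p)[s]))
c=np.array([.558,-.0235,.035]); print("hopper-based bar p", )
o=c-.035*np.array([0,0,1])+fyv*.1
bar=o-fx*.033+fyv*.08+np.array([0,0,.149]); print("bar guess",bar,bar@p,bar@fyv,bar@nx)
E
python3 m2.py | sed -n '/-----/,$p'
```

```text
-----
top walls u [-0.4184 -0.4173 -0.3701 -0.3222 -0.3196] v [-0.5387 -0.5383 -0.4818 -0.4285 -0.4284]
 tray u [-0.5792 -0.5431 -0.4296 -0.3163 -0.2802] v [-0.5921 -0.5527 -0.4818 -0.3845 -0.3493]
 handle u [-0.5365 -0.5335 -0.5141 -0.495  -0.4916] v [-0.5108 -0.5096 -0.4832 -0.4572 -0.4558] z [0.0502 0.0506 0.0753 0.0976 0.101 ]
  handle u at z=.072 -0.5113295325342276 slope deg -35.78484376492499
 base fx [0.4281 0.47   0.5539 0.6455 0.6466] fy [-0.0963 -0.0916  0.0832  0.2724  0.2838]
  bar 349 px [223.5 169. ] med [0.5199 0.1188 0.1671] z [0.1255 0.1413 0.1671 1.3039 1.3039]
    along p [-0.1435 -0.1264 -0.0967  0.9071  0.9071] y [0.0026 0.0026 0.1338 0.2073 0.2111] nx [0.5299 0.5311 0.5419 1.0713 1.0713]
  clip 132 px [175.3 225.6] med [0.5093 0.2349 0.218 ] z [0.1716 0.1745 0.218  0.2454 0.2487]
    along p [-0.0936 -0.091  -0.045  -0.011  -0.0077] y [0.2362 0.2373 0.249  0.2686 0.271 ] nx [0.5282 0.532  0.543  0.5612 0.5623]
  strip p [-0.1284 -0.1228 -0.0464 -0.0085 -0.0047]
side walls u [-0.4198 -0.4174 -0.3859 -0.3255 -0.3221] v [-0.5417 -0.5407 -0.4992 -0.4299 -0.4292]
 t
[... 315 characters left out ...]
.467  0.5305 0.6462 0.6509] fy [-0.1036 -0.1009  0.0388  0.2689  0.281 ]
  bar 134 px [222.5 151.3] med [0.5297 0.1335 0.1592] z [0.1369 0.1385 0.1592 0.1653 0.1666]
    along p [-0.1292 -0.127  -0.1049 -0.0995 -0.0981] y [0.1268 0.1282 0.1483 0.2012 0.2075] nx [0.5295 0.5308 0.5387 0.5434 0.5439]
  clip 96 px [209.9 117.7] med [0.5117 0.2269 0.214 ] z [0.1711 0.1792 0.214  0.238  0.2415]
    along p [-0.095  -0.086  -0.0488 -0.0186 -0.0143] y [0.2294 0.2329 0.2409 0.2631 0.2642] nx [0.5296 0.5306 0.5436 0.5619 0.5634]
  strip p [-0.1289 -0.1249 -0.0504 -0.0099 -0.0078]
hopper-based bar p
bar guess [0.53003876 0.15735123 0.149     ] -0.11511929062280753 0.17208943670430313 0.5338860123064474
```

Emit:
servo_tool([
  [0,0,-7,38,-5,14,0],
  [0,0,-14,76,-18,28,0],
  [0,0,-21,114,-34,42,0],
  [0,0,-28,152,-50,56,0],
  [0,0,-35,188,-70,70,0],
])

```text
clock: 0.57
tcp_pos: [0.3758, 0.5794, 0.2599]
orientation: [1.373, 2.826, -0.0]
contact_force: [0.2, 0.1, 0.1]
grip_width: 0.0853
gripper_force: 0.0
```

Emit:
servo_tool([
  [0,0,-7,30,-25,15,0],
  [0,0,-14,60,-50,30,0],
  [0,0,-21,85,-80,45,0],
  [0,0,-28,110,-112,60,0],
  [0,0,-35,130,-146,75,0],
])

```text
clock: 0.98
tcp_pos: [0.5042, 0.4347, 0.3338]
orientation: [2.159, 2.282, -0.001]
contact_force: [-0.0, -0.6, 0.0]
grip_width: 0.0855
gripper_force: 0.0
```

Emit:
servo_tool([
  [0,0,-7,12,-38,10,0.3],
  [0,0,-14,24,-76,20,0.3],
  [0,0,-21,34,-114,30,0.3],
  [0,0,-28,44,-152,40,0.3],
  [0,0,-35,50,-190,50,0.3],
])

```text
clock: 1.4
tcp_pos: [0.5534, 0.2441, 0.3838]
orientation: [2.746, 1.526, -0.0]
contact_force: [0.7, 0.7, -0.2]
grip_width: 0.0596
gripper_force: 0.0
```

Emit:
servo_tool([
  [0,0,-7,4,-40,0,0.3],
  [0,0,-14,8,-80,0,0.3],
  [0,0,-21,12,-120,0,0.3],
  [0,0,-28,16,-160,0,0.3],
  [0,0,-35,20,-200,0,0.3],
])

```text
clock: 1.82
tcp_pos: [0.5726, 0.0444, 0.3837]
orientation: [-3.077, -0.631, -0.0]
contact_force: [0.8, -0.7, -0.1]
grip_width: 0.0599
gripper_force: 0.0
```

Emit:
servo_tool([
  [0,0,-2,4,-40,0,0.3],
  [0,0,-4,8,-80,0,0.3],
  [0,0,-6,12,-120,-5,0.3],
  [0,0,-8,16,-160,-10,0.3],
  [0,0,-10.7,20,-200,-20,0.3],
])

```text
clock: 2.23
tcp_pos: [0.5932, -0.1556, 0.3643]
orientation: [-3.122, -0.349, -0.003]
contact_force: [0.7, -0.2, -0.9]
grip_width: 0.0596
gripper_force: 0.0
```

Emit:
servo_tool([
  [6.8,1.6,0,0,-35,-10,0.3],
  [13.6,3.1,0,0,-70,-20,0.3],
  [20.5,4.7,0,0,-105,-40,0.3],
  [27.3,6.2,0,0,-145,-60,0.3],
  [34.1,7.8,0,0,-185,-80,0.3],
])

```text
clock: 2.65
tcp_pos: [0.5944, -0.3074, 0.3001]
orientation: [-2.611, -0.298, 0.076]
contact_force: [2.6, 1.1, 1.8]
grip_width: 0.0598
gripper_force: 0.0
```

```bash
cat > st.py <<'E'
from h import *
o=r.get_obs(); M=R.from_rotvec(o["orientation"]).as_matrix()
print(o["clock"],"tcp",o["tcp_pos"],"j",np.round(o["joints"],2).tolist()); print("axes x,y,z",M.T.round(3).tolist())
E
python3 st.py; python3 - <<'E'
from h import *
o=r.get_obs(); M=R.from_rotvec(o["orientation"])
a=np.radians(102.8); ex=np.array([np.cos(a),np.sin(a),0]); z=.5736*ex+[0,0,-.8192]; y=-(.8192*ex+np.array([0,0,.5736])); x=np.cross(y,z)
T=R.from_matrix(np.c_[x,y,z]); print("turn left",np.degrees((T*M.inv()).as_rotvec()).round(1))
g=np.array([.586,-.399,.072]); tcp=g+.019*z; print("pre shift",(tcp-.09*z-o["tcp_pos"])*1000,"final",(tcp-o["tcp_pos"])*1000)
im,d=r.grab_frame("wrist"); cv2.imwrite("pics/w1.png",im); C=cam("wrist",o); print("grip px",proj(C,g),[proj(C,g-.027*z+s*.0275*np.array([-ex[1],ex[0],0])+ t*.006*y) for s in(-1,1) for t in(-1,1)])
X=cloud(C,d); e=np.array([-ex[1],ex[0],0]); m=(X[...,2]>.05)&(abs(X@e+.483)<.04)&(abs(X@ex+.51)<.06)
u=X[m]@ex;v=X[m]@e;print(m.sum(),"u",np.percentile(u,[1,50,99]),"v",np.percentile(v,[1,99]),"z",np.percentile(X[m][:,2],[1,99]))
E
```

```text
2.65 tcp [ 0.59436668 -0.30742979  0.30012722] j [0.22, 0.74, 0.7, 1.15, -0.7, 1.85, -0.5]
axes x,y,z [[0.974, 0.225, 0.002], [0.196, -0.847, -0.493], [-0.109, 0.481, -0.87]]
turn left [ 5.3  1.3 -0.2]
pre shift [   0.65601308 -131.2837554  -169.96401978] final [ -10.78120656  -80.94264514 -243.69201978]
grip px [[426.70729986 195.00441558]] [array([[441.42757341, 175.94346849]]), array([[452.46565155, 175.77271701]]), array([[432.82343516, 228.13684299]]), array([[443.44283196, 227.70076219]])]
15381 u [-0.54038236 -0.50719862 -0.47460728] v [-0.52295952 -0.46292842] z [0.056132   0.41439742]
```

View pics/w1.png

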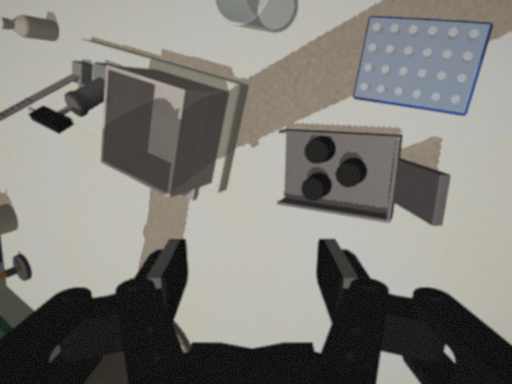

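The wrist view shows the handle's end edge from about (447,173) to (438,222), within 5 px of the prediction, and the stoppers clear of it. Joint 6 is near its limit, so I'll approach step by step.

Emit:
servo_tool([
  [0,0,0,0,-25,-33,0.3],
  [0,0,0,0,-50,-66,0.3],
  [0,0,0,0,-75,-99,0.3],
  [0,0,0,0,-97,-130,0.3],
  [0,0,0,0,-97,-150,0.3],
])

```text
clock: 3.12
tcp_pos: [0.5898, -0.4082, 0.1438]
orientation: [-2.616, -0.283, 0.087]
contact_force: [0.1, -0.7, 0.5]
grip_width: 0.0596
gripper_force: 0.0
```

```bash
python3 st.py; cat > g.py <<'E'
from h import *
o=r.get_obs(); M=R.from_rotvec(o["orientation"])
a=np.radians(102.8); ex=np.array([np.cos(a),np.sin(a),0]); z=.5736*ex+[0,0,-.8192]; y=-(.8192*ex+np.array([0,0,.5736])); x=np.cross(y,z)
T=R.from_matrix(np.c_[x,y,z]); print("turn left",np.degrees((T*M.inv()).as_rotvec()).round(1))
g=np.array([.586,-.399,.072]); tcp=g+.019*z; print("pre shift",(tcp-.09*z-o["tcp_pos"])*1000,"final",(tcp-o["tcp_pos"])*1000)
E
python3 g.py
```

```text
3.1167 tcp [ 0.58978899 -0.40824623  0.14380326] j [0.37, 0.96, 0.66, 1.1, -0.73, 1.73, -0.36]
axes x,y,z [[0.976, 0.216, -0.009], [0.184, -0.852, -0.49], [-0.114, 0.477, -0.871]]
turn left [5.6 0.7 0.3]
pre shift [  5.2337065  -30.46730837 -13.64005646] final [ -6.20351314  19.8738019  -87.36805646]
```

Emit:
servo_tool([
  [2.8,0.4,0.2,2,-16,-7,0.3],
  [5.6,0.7,0.3,5,-30,-14,0.3],
  [5.6,0.7,0.3,5,-30,-14,0.3],
])

```text
clock: 3.37
tcp_pos: [0.5948, -0.4367, 0.129]
orientation: [-2.512, -0.282, 0.089]
contact_force: [-1.0, -2.0, -1.6]
grip_width: 0.0598
gripper_force: 0.0
```

```bash
python3 st.py;python3 g.py
```

```text
3.3667 tcp [ 0.59482267 -0.43669219  0.12900424] j [0.48, 1.07, 0.61, 0.91, -0.77, 1.86, -0.37]
axes x,y,z [[0.975, 0.221, 0.0], [0.181, -0.796, -0.578], [-0.128, 0.564, -0.816]]
turn left [-0.3 -0.   0. ]
pre shift [ 0.20002666 -2.02134757  1.15895985] final [-11.23719299  48.3197627  -72.56904015]
```

Emit:
servo_tool([
  [0,0,0,-3,12,-18,0.3],
  [0,0,0,-6,24,-36,0.3],
  [0,0,0,-9,37,-55,0.3],
  [0,0,0,-11,48,-72,0.3],
  [0,0,0,-11,48,-72,0.3],
])

```text
clock: 3.78
tcp_pos: [0.5871, -0.3814, 0.0604]
orientation: [-2.512, -0.293, 0.086]
contact_force: [1.3, 0.7, -1.3]
grip_width: 0.0599
gripper_force: 0.0
```

```bash
python3 g.py; python3 -c "
from h import *
cv2.imwrite('pics/w2.png',r.grab_frame('wrist')[0])"
```

```text
turn left [-0.3  0.2 -0.4]
pre shift [  7.87343167 -57.31181778  69.76110416] final [-3.56378798 -6.97070751 -3.96689584]
```

View pics/w2.png

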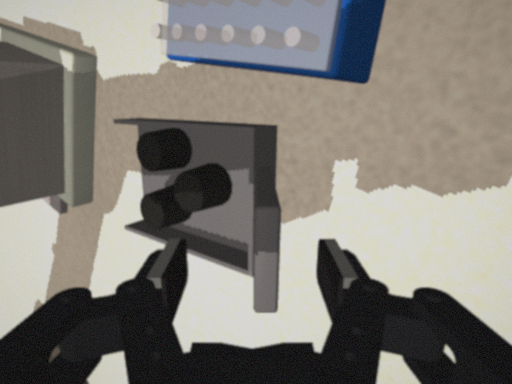

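The handle plate (cols 254-278) stands between the open fingers (187 and 318), and the stoppers are well away. I'll apply a small correction, then close.

Emit:
servo_tool([
  [0,0,0,-3,-6,-3,0.3],
  [0,0,0,-3,-6,-3,0.3],
])

```text
clock: 4.0
tcp_pos: [0.5837, -0.3945, 0.0614]
orientation: [-2.521, -0.291, 0.082]
contact_force: [-0.4, -0.7, -0.7]
grip_width: 0.0598
gripper_force: 0.0
```

```bash
python3 g.py
```

```text
turn left [ 0.2  0.4 -0.2]
pre shift [ 11.28674352 -44.16536723  68.78682838] final [-0.15047612  6.17574303 -4.94117162]
```

Emit:
servo_tool([
  [0,0,0,0,6,-5,0.3],
  [0,0,0,0,6,-5,0.3],
  [0,0,0,0,6,-5,0.5],
  [0,0,0,0,6,-5,0.6],
])

```text
clock: 4.33
tcp_pos: [0.5846, -0.386, 0.0557]
orientation: [-2.518, -0.292, 0.082]
contact_force: [0.5, -0.4, 0.1]
grip_width: 0.0366
gripper_force: 0.0
```

```bash
python3 g.py
```

```text
turn left [ 0.   0.4 -0.3]
pre shift [ 10.39130016 -52.68414283  74.44133838] final [-1.04591948 -2.34303256  0.71333838]
```

Emit:
servo_tool([
  [0,0,0,0,0,0,0.8],
  [0,0,0,0,0,0,0.95],
  [0,0,0,0,0,0,1],
  [0,0,0,0,0,0,1],
  [0,0,0,0,0,0,1],
], force=80)

```text
clock: 4.75
tcp_pos: [0.5845, -0.3862, 0.0554]
orientation: [-2.518, -0.292, 0.082]
contact_force: [0.8, -0.9, -1.4]
grip_width: 0.0088
gripper_force: 78.3
```

```bash
python3 g.py
```

```text
turn left [ 0.   0.4 -0.3]
pre shift [ 10.53737829 -52.52661505  74.75567919] final [-0.89984135 -2.18550479  1.02767919]
```

```bash
cat > plan.py <<'E'
from h import *
import sys
# tray pose relative to tool, fixed at grasp time
T0=np.array([.5845,-.3862,.0554]); R0=R.from_rotvec([-2.518,-.292,.082])
Tr=R.from_euler("z",102.8,degrees=True); O=np.array([.560,-.285,0.])
def tcp(lip,yaw,tilt):
    Rt=R.from_euler("z",yaw,degrees=True)*R.from_euler("y",tilt,degrees=True)
    D=Rt*Tr.inv(); org=np.array(lip)-Rt.apply([.08,0,.004]); return org+D.apply(T0-O),D*R0
H=np.array([.558,-.0235]); f=R.from_euler("z",-1.6,degrees=True)
def lip(ly,z): return np.r_[H,0]+f.apply([0,ly,0])+[0,0,z]
W=[("lift",O+Tr.apply([.08,0,.004])+[0,-.0,.18],102.8,12),("over",lip(-.09,.175),88.4,12),("in",lip(-.045,.155),88.4,25)]+[("t%d"%t,lip(-.045,.152),88.4,t) for t in(35,42,50,58)]
if __name__=="__main__":
    o=r.get_obs(); p,q=np.array(o["tcp_pos"]),R.from_rotvec(o["orientation"])
    for n,l,y,t in W[int(sys.argv[1]) if len(sys.argv)>1 else 0:]:
        P,Q=tcp(l,y,t); print(n,"turn",np.degrees((Q*q.inv()).as_rotvec()).round(1),"shift",((P-p)*1000).round(0),"tcp",P.round(3)); p,q=P,Q
E
python3 plan.py
```

```text
lift turn [-11.7  -2.7   0. ] shift [ -3.  14. 217.] tcp [ 0.581 -0.372  0.273]
over turn [  0.   -0.  -14.4] shift [-29.  89.  -9.] tcp [ 0.552 -0.283  0.264]
in turn [-13.    0.4  -0. ] shift [ 2. 69. 16.] tcp [ 0.554 -0.214  0.279]
t35 turn [-10.    0.3   0. ] shift [ 1. 24. 20.] tcp [ 0.555 -0.19   0.3  ]
t42 turn [-7.   0.2 -0. ] shift [ 1. 19. 14.] tcp [ 0.555 -0.171  0.313]
t50 turn [-8.   0.2  0. ] shift [ 1. 23. 13.] tcp [ 0.556 -0.147  0.326]
t58 turn [-8.   0.2 -0. ] shift [ 1. 25.  9.] tcp [ 0.557 -0.122  0.335]
```

Emit:
servo_tool([
  [0,0,0,0,0,8,1],
  [-0.5,-0.1,0,0,1,22,1],
  [-1.5,-0.3,0,0,2,40,1],
  [-3,-0.7,0,-1,3,60,1],
  [-4.5,-1,0,-1,5,80,1],
])

```text
clock: 5.17
tcp_pos: [0.583, -0.3815, 0.1371]
orientation: [-2.6, -0.301, 0.073]
contact_force: [0.5, 0.6, -1.7]
grip_width: 0.0091
gripper_force: 78.4
```

Emit:
servo_tool([
  [-1.5,-0.3,0,0,2,30,1],
  [-3,-0.7,0,-1,4,60,1],
  [-4.5,-1,0,-1,6,90,1],
  [-6,-1.4,0,-2,8,118,1],
  [-7.2,-1.7,0,-2,9,137,1],
])

```text
clock: 5.58
tcp_pos: [0.5816, -0.3722, 0.2774]
orientation: [-2.729, -0.319, 0.05]
contact_force: [0.0, -0.7, -1.6]
grip_width: 0.0094
gripper_force: 78.4
```

```bash
python3 st.py; python3 plan.py 1|head -1;python3 -c "
from h import *
o=r.get_obs();im,d=r.grab_frame('side');im2=r.grab_frame('wrist')[0]
o=np.hstack([im[150:,100:484],cv2.resize(im2,(312,234))]);cv2.imwrite('pics/s3.png',np.clip(255*(o/255.)**.7,0,255))"
```

```text
5.5833 tcp [ 0.58158241 -0.37217942  0.2773554 ] j [0.25, 0.75, 0.73, 1.16, -0.65, 1.75, -0.42]
axes x,y,z [[0.974, 0.228, 0.01], [0.214, -0.898, -0.385], [-0.079, 0.377, -0.923]]
over turn [  0.2   0.2 -14.4] shift [-29.  89. -14.] tcp [ 0.552 -0.283  0.264][ WARN:0@0.948] global loadsave.cpp:1063 imwrite_ Unsupported depth image for selected encoder is fallbacked to CV_8U.
```

View pics/s3.png

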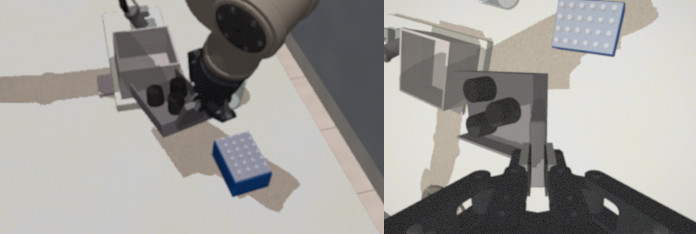

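The tray is lifted with all three stoppers still standing on it (side view at about (155,95)). Next it goes over the hopper.

Emit:
servo_tool([
  [0,0,-2,-4,12,-2,1],
  [0,0,-5,-10,30,-4,1],
  [0,0,-8,-17,50,-8,1],
  [0,0,-11.5,-24,70,-12,1],
  [0,0,-14.4,-29,88,-14,1],
])

```text
clock: 6.1
tcp_pos: [0.5508, -0.2826, 0.2564]
orientation: [-2.74, 0.033, -0.011]
contact_force: [0.3, -0.3, -2.0]
grip_width: 0.009
gripper_force: 78.4
```

Emit:
servo_tool([
  [-2,0,0,0,10,3,1],
  [-4.5,0.1,0,0,24,6,1],
  [-7,0.2,0,1,40,10,1],
  [-10,0.3,0,2,56,13,1],
  [-13,0.4,0,2,69,16,1],
])

```text
clock: 6.52
tcp_pos: [0.5537, -0.2136, 0.2733]
orientation: [-2.97, 0.029, -0.006]
contact_force: [1.1, -0.3, -2.2]
grip_width: 0.0089
gripper_force: 78.4
```

```bash
python3 st.py; python3 plan.py 2|head -2;python3 -c "
from h import *
from plan import lip
o=r.get_obs();C=cam('wrist',o);im,d=r.grab_frame('wrist');im2=r.grab_frame('side')[0]
cv2.imwrite('pics/s4.png',np.hstack([im,im2[50:,150:430][:384]]) if 0 else np.hstack([im[:300],im2[60:360,150:430]]))"
```

```text
6.5167 tcp [ 0.55372999 -0.21364575  0.27326291] j [-0.28, 0.43, 0.89, 1.65, -0.49, 1.34, -0.86]
axes x,y,z [[1.0, -0.02, 0.002], [-0.019, -0.985, -0.171], [0.005, 0.171, -0.985]]
in turn [ 0.  -0.1 -0. ] shift [0. 0. 6.] tcp [ 0.554 -0.214  0.279]
t35 turn [-10.    0.3   0. ] shift [ 1. 24. 20.] tcp [ 0.555 -0.19   0.3  ]
```

View pics/s4.png

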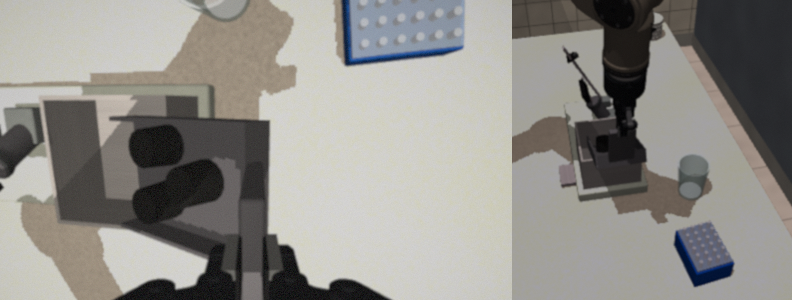

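The lip is over the hopper mouth and centred across it, with the stoppers still at rest. Now I tip it.

Emit:
servo_tool([
  [-2,0.1,0,0,4,8,1],
  [-5,0.2,0,0,11,15,1],
  [-9,0.3,0,1,21,24,1],
  [-13,0.4,0,1,32,34,1],
  [-17,0.5,0,2,43,40,1],
])

```text
clock: 7.03
tcp_pos: [0.5557, -0.1728, 0.3147]
orientation: [3.014, -0.033, -0.001]
contact_force: [-0.0, 0.1, -1.4]
grip_width: 0.0091
gripper_force: 78.6
```

Emit:
servo_tool([
  [-4,0.1,0,0,11,7,1],
  [-8,0.2,0,1,23,13,1],
  [-12,0.3,0,1,35,18,1],
  [-16,0.4,0,2,48,22,1],
  [-16,0.4,0,2,48,22,1],
])

```text
clock: 7.45
tcp_pos: [0.5596, -0.1164, 0.3344]
orientation: [2.736, -0.011, -0.008]
contact_force: [0.4, 2.5, -2.4]
grip_width: 0.0093
gripper_force: 78.6
```

```bash
python3 st.py; python3 -c "
from h import *
im=r.grab_frame('wrist')[0];im2=r.grab_frame('side')[0]
cv2.imwrite('pics/s5.png',np.hstack([im[:300],im2[60:360,150:430]]))"
```

```text
7.45 tcp [ 0.55964415 -0.11639431  0.33442198] j [-1.02, 0.34, 1.12, 1.73, 0.11, 1.24, -1.54]
axes x,y,z [[1.0, -0.009, -0.004], [-0.006, -0.919, 0.394], [-0.007, -0.394, -0.919]]
```

View pics/s5.png

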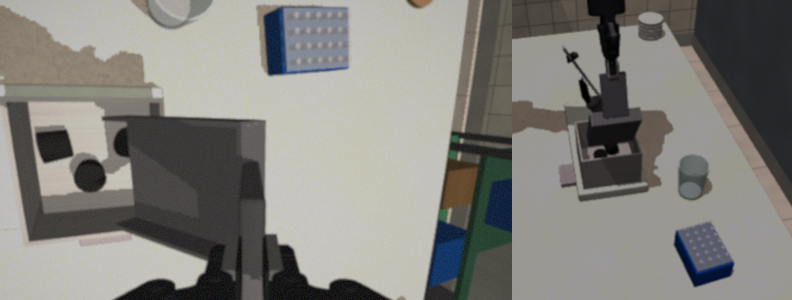

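All three stoppers lie in the hopper, at wrist-image (54,145), (90,176) and (122,140), and the tray is empty. Now the tray goes back.

```bash
cat > back.py <<'E'
from plan import *
import plan
L=O+Tr.apply([.08,0,.004])
W=[("up",lip(-.09,.205),88.4,40),("a",lip(-.15,.205),88.4,10),("b",L+[0,.0,.12],102.8,2),("c",L+[0,0,.02],102.8,0),("d",L,102.8,0)]
o=r.get_obs(); p,q=np.array(o["tcp_pos"]),R.from_rotvec(o["orientation"])
for n,l,y,t in W[int(sys.argv[1]) if len(sys.argv)>1 else 0:]:
    P,Q=tcp(l,y,t); print(n,"turn",np.degrees((Q*q.inv()).as_rotvec()).round(1),"shift",((P-p)*1000).round(0),"tcp",P.round(3)); p,q=P,Q
E
python3 back.py
```

```text
up turn [18.  -0.6 -0.2] shift [ -4. -99.  27.] tcp [ 0.554 -0.221  0.363]
a turn [30.  -0.8 -0. ] shift [  -3. -124.  -75.] tcp [ 0.55  -0.346  0.288]
b turn [ 8.   0.8 14.4] shift [  34.  -39. -106.] tcp [ 0.584 -0.384  0.182]
c turn [ 2.   0.4 -0. ] shift [   0.   -2. -106.] tcp [ 0.584 -0.386  0.075]
d turn [0. 0. 0.] shift [  0.   0. -20.] tcp [ 0.584 -0.386  0.055]
```

Emit:
servo_tool([
  [1,0,0,0,-6,12,1],
  [5,-0.2,0,-1,-22,30,1],
  [10,-0.4,0,-2,-52,36,1],
  [15,-0.5,-0.1,-3,-80,32,1],
  [18,-0.6,-0.2,-4,-99,27,1],
])

```text
clock: 7.97
tcp_pos: [0.5528, -0.2302, 0.3671]
orientation: [3.055, -0.046, 0.014]
contact_force: [-0.6, -0.4, -1.2]
grip_width: 0.0088
gripper_force: 78.6
```

Emit:
servo_tool([
  [6,-0.2,0,0,-25,-10,1],
  [12,-0.3,0,-1,-50,-25,1],
  [18,-0.5,0,-2,-75,-42,1],
  [24,-0.7,0,-2,-100,-60,1],
  [30,-0.8,0,-3,-124,-75,1],
])

```text
clock: 8.38
tcp_pos: [0.5512, -0.3448, 0.2943]
orientation: [-2.77, 0.034, -0.017]
contact_force: [1.6, 1.1, -1.2]
grip_width: 0.0088
gripper_force: 78.6
```

```bash
python3 st.py; python3 back.py 2;python3 - <<'E'
from h import *
im,d=r.grab_frame('top'); C=cam('top'); X=cloud(C,d)
f=R.from_euler("z",-1.6,degrees=True); L=f.inv().apply((X-[.558,-.0235,.035]).reshape(-1,3)).reshape(X.shape)
m=((abs(L[...,:2])<.068).all(2)&(im.max(2)<60)&(abs(L[...,2])<.09)).astype(np.uint8)
k,l,s,c=cv2.connectedComponentsWithStats(m)
for i in range(1,k):
    if s[i,4]>8: print(s[i,4],c[i].round(),L[l==i].mean(0).round(3),L[l==i][:,2].max().round(3))
E
```

```text
8.3833 tcp [ 0.55123819 -0.34478405  0.29426342] j [0.15, 0.62, 0.82, 1.36, -0.67, 1.65, -0.6]
axes x,y,z [[1.0, -0.026, 0.008], [-0.022, -0.931, -0.363], [0.016, 0.363, -0.932]]
b turn [11.5  1.2 14.6] shift [  33.  -40. -112.] tcp [ 0.584 -0.384  0.182]
c turn [ 2.   0.4 -0. ] shift [   0.   -2. -106.] tcp [ 0.584 -0.386  0.075]
d turn [0. 0. 0.] shift [  0.   0. -20.] tcp [ 0.584 -0.386  0.055]
128 [271. 202.] [ 0.023 -0.034  0.026] 0.042
113 [248. 202.] [0.022 0.045 0.029] 0.04
118 [259. 214.] [-0.017  0.009  0.027] 0.039
14 [248. 228.] [-0.067  0.044  0.001] 0.005
```

The top view measures all three stoppers inside the hopper. Lowering the tray.

Emit:
servo_tool([
  [2.3,0.2,2.9,7,-8,-22,1],
  [4.6,0.5,5.8,14,-16,-46,1],
  [6.9,0.7,8.7,21,-24,-70,1],
  [9.2,1,11.7,27,-32,-92,1],
  [11.5,1.2,14.6,33,-40,-112,1],
])

```text
clock: 8.85
tcp_pos: [0.5832, -0.385, 0.18]
orientation: [-2.557, -0.295, 0.083]
contact_force: [1.4, -1.0, -1.0]
grip_width: 0.009
gripper_force: 78.7
```

Emit:
servo_tool([
  [0.5,0.1,0,0,0,-25,1],
  [1,0.2,0,0,-1,-52,1],
  [1.5,0.3,0,0,-2,-78,1],
  [2,0.4,0,0,-2,-98,1],
  [2,0.4,0,0,-2,-106,1],
])

```text
clock: 9.27
tcp_pos: [0.5824, -0.3847, 0.0713]
orientation: [-2.52, -0.287, 0.09]
contact_force: [-1.3, -0.3, -1.7]
grip_width: 0.0089
gripper_force: 78.7
```

```bash
python3 st.py; python3 back.py 4
```

```text
9.2667 tcp [ 0.58244792 -0.38472692  0.07127359] j [0.39, 1.04, 0.61, 1.14, -0.77, 1.71, -0.3]
axes x,y,z [[0.974, 0.225, -0.0], [0.185, -0.8, -0.571], [-0.129, 0.556, -0.821]]
d turn [ 0.2 -0.4  0.1] shift [  2.  -1. -16.] tcp [ 0.584 -0.386  0.055]
```

Emit:
servo_tool([
  [0,0,0,0,0,-7,1],
  [0.2,-0.4,0,2,-1,-12,1],
  [0.2,-0.4,0,2,-1,-15,1],
  [0.2,-0.4,0,2,-1,-17,1],
  [0.2,-0.4,0,2,-1,-17,1],
])

```text
clock: 9.68
tcp_pos: [0.5875, -0.3839, 0.0582]
orientation: [-2.52, -0.297, 0.078]
contact_force: [-0.9, -0.2, -0.5]
grip_width: 0.0088
gripper_force: 78.7
```

```bash
python3 back.py 4
```

```text
d turn [ 0.1  0.2 -0.1] shift [-3. -2. -3.] tcp [ 0.584 -0.386  0.055]
```

Emit:
servo_tool([
  [0,0,0,-1,0,-2,1],
  [0,0,0,-1,0,-4,1],
  [0,0,0,-1,0,-4,1],
])

```text
clock: 9.93
tcp_pos: [0.5866, -0.3842, 0.0551]
orientation: [-2.52, -0.297, 0.077]
contact_force: [0.0, -0.7, 5.4]
grip_width: 0.0091
gripper_force: 79.4
```

Emit:
servo_tool([
  [0,0,0,0,0,0,0.85],
  [0,0,0,0,0,0,0.7],
  [0,0,0,0,0,0,0.4],
  [0,0,0,0,0,0,0.3],
  [0,0,0,0,0,0,0.3],
])

```text
clock: 10.35
tcp_pos: [0.586, -0.3836, 0.0532]
orientation: [-2.519, -0.296, 0.079]
contact_force: [0.6, -1.6, -0.5]
grip_width: 0.0595
gripper_force: 0.0
```

```bash
python3 st.py; python3 -c "
from h import *
im=r.grab_frame('side')[0]
cv2.imwrite('pics/s6.png',cv2.resize(im[180:384,150:420],None,fx=2.8,fy=2.8))"
```

```text
10.35 tcp [ 0.58602396 -0.38361547  0.05315511] j [0.39, 1.06, 0.61, 1.14, -0.78, 1.68, -0.29]
axes x,y,z [[0.973, 0.229, 0.01], [0.193, -0.798, -0.571], [-0.123, 0.557, -0.821]]
```

View pics/s6.png

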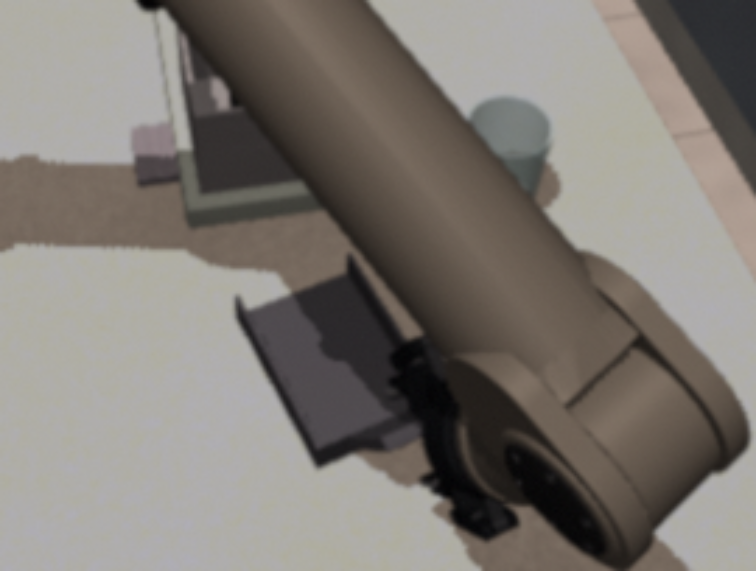

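The tray stands flat and empty at image (330,360), with the gripper open around its handle. I'll back off along the tool axis and lift away.

Emit:
servo_tool([
  [0,0,0,2,-9,14,0.3],
  [0,0,0,5,-22,32,0.3],
  [0,0,0,8,-36,53,0.3],
  [0,0,0,11,-50,74,0.3],
  [0,0,0,11,-50,90,0.3],
])

```text
clock: 10.82
tcp_pos: [0.5962, -0.4365, 0.1442]
orientation: [-2.522, -0.293, 0.08]
contact_force: [-0.5, -0.2, 0.2]
grip_width: 0.06
gripper_force: 0.0
```

Emit:
servo_tool([
  [-6.8,-1.5,0,0,5,38,0.2],
  [-13.6,-3,0,0,20,76,0.1],
  [-20.4,-4.5,0,0,50,105,0],
  [-27.2,-6,0,0,85,125,0],
  [-34,-7.7,0,0,120,145,0],
])

```text
clock: 11.23
tcp_pos: [0.5981, -0.3247, 0.284]
orientation: [-3.083, -0.364, -0.001]
contact_force: [1.7, 1.4, 1.4]
grip_width: 0.0853
gripper_force: 0.0
```

```bash
cat > b.py <<'E'
from h import *
import sys
def goal(yaw=-1.6):
    f=R.from_euler("z",yaw,degrees=True).as_matrix(); fx,fy=f[:,0],f[:,1]; a=np.radians(28)
    p=-fx*np.sin(a)+np.array([0,0,np.cos(a)]); n=np.cross(fy,p); return fx,fy,p,n,R.from_matrix(np.c_[fy,n,-p])
def left(bar,off,yaw=-1.6):
    o=r.get_obs(); fx,fy,p,n,G=goal(yaw); t=bar+(off-.019)*p
    print("turn",np.degrees((G*R.from_rotvec(o["orientation"]).inv()).as_rotvec()).round(1),"shift",((t-o["tcp_pos"])*1000).round(1))
if __name__=="__main__":
    left(np.array([.530,.157,.149]),float(sys.argv[1]))
E
python3 st.py; python3 b.py .14
```

```text
11.2333 tcp [ 0.59807841 -0.32465594  0.28397704] j [-0.12, 0.56, 0.87, 1.45, -0.45, 1.37, -0.56]
axes x,y,z [[0.973, 0.233, 0.005], [0.233, -0.972, -0.037], [-0.004, 0.037, -0.999]]
turn [-20.6 -24.9  73. ] shift [-124.9  483.2  -28.1]
```

Emit:
servo_tool([
  [-1.7,-2.1,6.1,-9,37,18,0],
  [-3.4,-4.2,12.2,-18,75,35,0],
  [-5.1,-6.2,18.2,-27,115,50,0],
  [-6.9,-8.3,24.3,-36,155,62,0],
  [-8.6,-10.4,30.4,-45,195,70,0],
])

```text
clock: 11.65
tcp_pos: [0.5532, -0.1331, 0.3508]
orientation: [2.781, 1.136, 0.223]
contact_force: [0.0, 1.2, 0.7]
grip_width: 0.0858
gripper_force: 0.0
```

Emit:
servo_tool([
  [-1.7,-2.1,6.1,-10,39,4,0],
  [-3.4,-4.2,12.2,-20,78,8,0],
  [-5.1,-6.2,18.2,-30,117,10,0],
  [-6.9,-8.3,24.3,-40,156,10,0],
  [-8.6,-10.4,30.4,-50,195,10,0],
])

```text
clock: 12.07
tcp_pos: [0.502, 0.0618, 0.361]
orientation: [2.227, 1.732, 0.413]
contact_force: [0.7, 0.5, 0.2]
grip_width: 0.0849
gripper_force: 0.0
```

Emit:
servo_tool([
  [-1.7,-2,6.1,-12,36,-10,0],
  [-3.4,-4.1,12.2,-24,70,-25,0],
  [-3.4,-4.1,12.2,-30,93,-40,0],
  [-3.4,-4.1,12.2,-30,93,-50,0],
  [-3.4,-4.1,12.2,-30,93,-50,0],
])

```text
clock: 12.48
tcp_pos: [0.4716, 0.1525, 0.3079]
orientation: [1.975, 1.922, 0.464]
contact_force: [0.8, -0.1, -0.1]
grip_width: 0.0856
gripper_force: 0.0
```

```bash
python3 st.py; python3 b.py .14; python3 b.py .10; cat > look.py <<'E'
from b import *
o=r.get_obs(); im,d=r.grab_frame("wrist"); C=cam("wrist",o); X=cloud(C,d); g=im.max(2)
np.savez("wl.npz",im=im,X=X); fx,fy,p,n,G=goal()
L=np.stack([X@n,X@fy,X@p],-1)
pc=lambda a:np.percentile(a,[2,50,98]).round(4)
Rg=(X[...,0]>.40)&(X[...,0]<.6)&(X[...,1]>.08)&(X[...,1]<.3)&(X[...,2]>.12)&(X[...,2]<.27)
m=(Rg&(g<70)).astype(np.uint8); k,l,s,c=cv2.connectedComponentsWithStats(m)
for i in range(1,k):
    if s[i,4]>60: q=L[l==i]; print(s[i],c[i].round(),"n",pc(q[:,0]),"y",pc(q[:,1]),"p",pc(q[:,2]))
cv2.imwrite("pics/wl.png",np.clip(255*(im/255.)**.7,0,255).astype(np.uint8))
bar=np.array([.530,.157,.149]); print("pred bar px",proj(C,bar),"pred n,y,p",bar@n,bar@fy,bar@p)
E
python3 look.py
```

```text
12.4833 tcp [0.47156999 0.15245647 0.30790899] j [-1.01, -0.22, 0.29, 2.18, 0.51, 0.88, -1.02]
axes x,y,z [[0.029, 1.0, -0.006], [0.887, -0.023, 0.462], [0.462, -0.019, -0.887]]
turn [ 0.3 -0.5  0. ] shift [  1.6   6.1 -52.1]
turn [ 0.3 -0.5  0. ] shift [ 20.4   5.6 -87.4]
[ 218   54   39   43 1049] [234.  74.] n [0.5292 0.5437 0.5533] y [0.2387 0.2559 0.2704] p [-0.048  -0.0463 -0.0339]
[ 224  122   16   77 1006] [232. 159.] n [0.5286 0.5356 0.5417] y [0.1361 0.1766 0.2111] p [-0.111  -0.0993 -0.0977]
pred bar px [[231.36522466 159.99411225]] pred n,y,p 0.53386046067658 0.17173725658482716 -0.1151057045802127
```

View pics/wl.png

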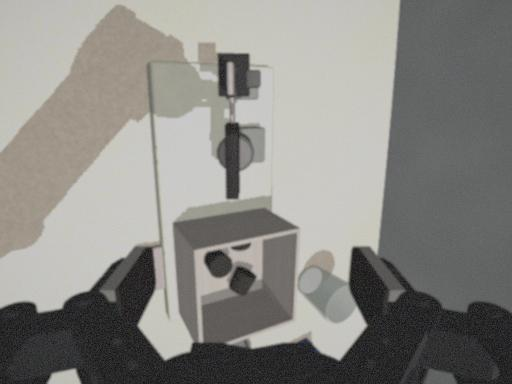

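The wrist view shows the bar at (232,160), the rod behind it and the clip at (234,74). The strip passes in front of the clip. The measured bar agrees with the prediction to about 2 mm. I need to know which dimension of the clip lies along the strip.

```bash
python3 - <<'E'
from b import *
fx,fy,p,n,G=goal()
W=np.load("wl.npz"); S=[("wrist",W["X"],W["im"])]
for s in("top","side"): S.append((s,cloud(cam(s),np.load(s+"0.npy")),cv2.imread(f"pics/{s}0.png")))
for s,X,im in S:
    L=np.stack([X@n,X@fy,X@p],-1); b=(abs(L[...,1]-.252)<.03)&(L[...,2]>-.13)&(L[...,2]<.0)&(abs(L[...,0]-.54)<.04)
    q=L[b]; w=np.array([ (np.ptp(q[(abs(q[:,2]-c)<.002)][:,1]) if (abs(q[:,2]-c)<.002).sum()>2 else 0, np.ptp(q[(abs(q[:,2]-c)<.002)][:,0]) if (abs(q[:,2]-c)<.002).sum()>2 else 0, (abs(q[:,2]-c)<.002).sum()) for c in np.arange(-.09,-.004,.004)])
    print(s); print(" ".join(f"{c*1000:.0f}:{int(a*1000)}/{int(e*1000)}/{int(k)}" for c,(a,e,k) in zip(np.arange(-.09,-.004,.004),w)))
print(np.array(r.camera_info("wrist")["T_tool_cam"]).round(3).tolist())
E
```

```text
wrist
-90:0/0/0 -86:0/0/0 -82:0/0/0 -78:0/0/0 -74:0/0/0 -70:0/0/0 -66:0/0/0 -62:0/0/0 -58:0/0/0 -54:0/0/0 -50:32/32/45 -46:33/35/991 -42:20/20/262 -38:0/0/0 -34:10/0/15 -30:0/0/1 -26:14/0/7 -22:20/0/22 -18:16/0/17 -14:10/0/13 -10:19/3/16 -6:21/3/177
top
-90:12/3/6 -86:0/0/1 -82:6/3/3 -78:0/0/1 -74:6/0/3 -70:0/0/0 -66:0/0/1 -62:0/0/1 -58:0/0/0 -54:0/0/2 -50:33/24/16 -46:33/32/47 -42:29/21/18 -38:18/2/5 -34:17/4/5 -30:18/1/6 -26:11/0/4 -22:17/0/3 -18:14/0/5 -14:17/4/5 -10:17/5/10 -6:17/3/3
side
-90:0/0/2 -86:15/4/4 -82:22/0/3 -78:8/2/4 -74:22/5/5 -70:0/0/2 -66:18/2/6 -62:0/0/2 -58:12/18/4 -54:13/31/13 -50:37/35/49 -46:24/30/19 -42:17/15/5 -38:6/4/4 -34:16/1/5 -30:0/0/2 -26:19/4/5 -22:23/3/5 -18:13/1/3 -14:19/2/4 -10:21/3/7 -6:0/0/1
[[-0.001, 0.962, 0.274, 0.07], [1.0, 0.0, 0.0, 0.0], [0.0, 0.274, -0.962, -0.183], [0.0, 0.0, 0.0, 1.0]]
```

Emit:
servo_tool([
  [0.3,-0.5,0,5,3,-20,0],
  [0.3,-0.5,0,10,5,-45,0],
  [0.3,-0.5,0,15,6,-70,0],
  [0.3,-0.5,0,20,6,-86,0],
  [0.3,-0.5,0,20,6,-86,0],
])

```text
clock: 12.95
tcp_pos: [0.4934, 0.1557, 0.2222]
orientation: [1.978, 1.91, 0.476]
contact_force: [-1.5, -0.3, -1.0]
grip_width: 0.0852
gripper_force: 0.0
```

```bash
python3 st.py; sed -i 's/\[.530,.157,.149\]/[.5305,.157,.150]/' b.py; python3 look.py; python3 b.py 0
```

```text
12.95 tcp [0.49335434 0.15573686 0.22221473] j [-0.98, -0.07, 0.33, 2.27, 0.58, 0.62, -1.11]
axes x,y,z [[0.035, 0.999, -0.001], [0.882, -0.031, 0.47], [0.469, -0.017, -0.883]]
[ 237   41   60   62 2316] [260.  71.] n [0.5289 0.5389 0.5542] y [0.2386 0.2552 0.2704] p [-0.0478 -0.0463 -0.0229]
[ 241  134   18  102 1679] [250. 183.] n [0.5281 0.5347 0.5412] y [0.1345 0.1773 0.2114] p [-0.1042 -0.0992 -0.0978]
[  92  247   64   68 1466] [136. 273.] n [0.481  0.4933 0.4939] y [0.1609 0.177  0.1818] p [0.0228 0.0356 0.0472]
pred bar px [[248.90699985 183.70356162]] pred n,y,p 0.53386046067658 0.17173725658482716 -0.1151057045802127
turn [-0.   0.1  0.4] shift [ 45.6   0.3 -90.8]
```

The clip is thin along the pull direction (6 mm), with its top face at p=-0.0463 and so its centre at -0.0493. The bar's centre at home is at p≈-0.1136, so the plunger target is about 64 mm. Descending along the rake.

Emit:
servo_tool([
  [0,0,0.2,5,0,-10,0],
  [0,0.1,0.4,12,0,-24,0],
  [0,0.1,0.4,20,0,-40,0],
  [0,0.1,0.4,25,0,-50,0],
  [0,0.1,0.4,25,0,-50,0],
])

```text
clock: 13.42
tcp_pos: [0.5196, 0.1576, 0.1749]
orientation: [1.972, 1.919, 0.482]
contact_force: [-0.6, -0.8, 0.2]
grip_width: 0.0854
gripper_force: 0.0
```

```bash
python3 st.py; python3 b.py 0
```

```text
13.4167 tcp [0.51962671 0.1576458  0.17485011] j [-0.95, 0.06, 0.37, 2.29, 0.6, 0.46, -1.11]
axes x,y,z [[0.027, 1.0, 0.002], [0.882, -0.025, 0.471], [0.471, -0.011, -0.882]]
turn [-0.1  0.1 -0.1] shift [ 19.8  -0.9 -41.6]
```

Emit:
servo_tool([
  [0,0,0,5,0,-10,0],
  [0,0,0,11,-1,-24,0],
  [0,0,0,17,-1,-36,0],
  [0,0,0,20,-1,-42,0],
  [0,0,0,20,-1,-42,0],
])

```text
clock: 13.83
tcp_pos: [0.5393, 0.1573, 0.1331]
orientation: [1.971, 1.92, 0.483]
contact_force: [-0.1, 0.2, 0.7]
grip_width: 0.0852
gripper_force: 0.0
```

```bash
python3 st.py; python3 b.py 0; python3 look.py
```

```text
13.8333 tcp [0.53933591 0.15727307 0.13305391] j [-0.93, 0.18, 0.4, 2.3, 0.64, 0.32, -1.15]
axes x,y,z [[0.026, 1.0, 0.002], [0.882, -0.024, 0.471], [0.471, -0.01, -0.882]]
turn [-0.1  0.1 -0.1] shift [ 0.1 -0.5  0.2]
[ 229    0   53  116 5787] [255.  56.] n [0.5289 0.5356 0.5394] y [0.2385 0.2525 0.2672] p [-0.0477 -0.0462 -0.009 ]
[ 303    0   54  115 2178] [316.  57.] n [0.5493 0.5517 0.5602] y [0.2387 0.2535 0.2672] p [-0.0477 -0.046  -0.0418]
[ 238  159   30  157 4202] [252. 236.] n [0.5283 0.5349 0.5414] y [0.1346 0.1789 0.2114] p [-0.1107 -0.0993 -0.098 ]
[    0   247   512   137 35577] [255. 338.] n [0.4685 0.5362 0.6018] y [0.1647 0.1833 0.1905] p [-0.0698 -0.022  -0.0002]
pred bar px [[249.89835979 234.87996588]] pred n,y,p 0.53386046067658 0.17173725658482716 -0.1151057045802127
```

Emit:
servo_tool([
  [0,0,0,0,0,0,0.5],
  [0,0,0,0,0,0,0.75],
  [0,0,0,0,0,0,1],
  [0,0,0,0,0,0,1],
  [0,0,0,0,0,0,1],
], force=90)

```text
clock: 14.3
tcp_pos: [0.5387, 0.1576, 0.1328]
orientation: [1.971, 1.921, 0.484]
contact_force: [-0.5, -0.4, 0.4]
grip_width: 0.0253
gripper_force: 0.0
```

```bash
python3 st.py; python3 b.py 0; python3 look.py|sed -n 1,3p
```

```text
14.3 tcp [0.53865025 0.15756141 0.13283215] j [-0.93, 0.18, 0.4, 2.3, 0.64, 0.32, -1.15]
axes x,y,z [[0.025, 1.0, 0.003], [0.882, -0.023, 0.471], [0.471, -0.009, -0.882]]
turn [-0.2  0.1 -0.2] shift [ 0.8 -0.8  0.4]
[ 232    0   54  116 5966] [258.  56.] n [0.5289 0.5357 0.5395] y [0.2387 0.2526 0.2675] p [-0.0477 -0.0462 -0.009 ]
[ 307    0   51  116 1848] [318.  57.] n [0.5498 0.5517 0.5597] y [0.2387 0.2535 0.2675] p [-0.0476 -0.0461 -0.042 ]
[ 239  159   30  157 4244] [253. 236.] n [0.5281 0.5348 0.5414] y [0.1347 0.1789 0.2114] p [-0.1115 -0.0993 -0.098 ]
```

Still closing, so I'll let the fingers finish.

Emit:
servo_tool([
  [0,0,0,0,0,0,1],
  [0,0,0,0,0,0,1],
  [0,0,0,0,0,0,1],
  [0,0,0,0,0,0,1],
])

```text
clock: 14.68
tcp_pos: [0.5386, 0.1573, 0.1324]
orientation: [1.971, 1.921, 0.483]
contact_force: [-0.1, 0.5, 0.3]
grip_width: -0.0004
gripper_force: 0.0
```

```bash
python3 st.py; python3 look.py|sed -n 1,4p
```

```text
14.6833 tcp [0.53862073 0.15734182 0.13243629] j [-0.93, 0.18, 0.4, 2.3, 0.64, 0.32, -1.15]
axes x,y,z [[0.025, 1.0, 0.003], [0.882, -0.023, 0.471], [0.471, -0.01, -0.882]]
[ 232    0   56  116 6074] [259.  56.] n [0.5289 0.5359 0.5395] y [0.2385 0.2524 0.2671] p [-0.0477 -0.0461 -0.0087]
[ 308    0   52  115 1963] [321.  58.] n [0.5499 0.552  0.5605] y [0.2387 0.2533 0.2673] p [-0.0476 -0.0459 -0.0418]
[    0   154   507   230 41803] [251. 329.] n [0.4823 0.534  0.5846] y [0.1646 0.184  0.2011] p [-0.0996 -0.0212  0.0001]
pred bar px [[251.58140021 235.09881206]] pred n,y,p 0.53386046067658 0.17173725658482716 -0.1151057045802127
```

The fingers shut on nothing, so the pads must have closed above or beside the bar. I'll check numerically with depth.

```bash
python3 - <<'E'
from b import *
W=np.load("wl.npz"); X=W["X"]; fx,fy,p,n,G=goal(); im=W["im"].max(2)
L=np.stack([X@n,X@fy,X@p],-1)*1000
for v in range(150,330,12): print(v," ".join(f"{L[v,u,0]:.0f},{L[v,u,1]:.0f},{L[v,u,2]:.0f},{im[v,u]}" for u in range(215,300,10)))
o=r.get_obs(); t=o["tcp_pos"]; print("tcp n,y,p",t@n,t@fy,t@p, "proj tcp",proj(cam("wrist",o),t))
E
```

```text
150 503,201,-232,130 511,200,-238,133 519,200,-240,131 528,199,-244,131 535,219,-110,168 546,197,-256,125 556,197,-261,111 566,196,-265,138 576,195,-271,181
162 502,191,-231,127 510,189,-238,127 519,190,-235,52 530,211,-117,17 536,212,-112,97 541,211,-118,29 554,191,-229,119 563,190,-233,119 572,189,-238,126
174 502,180,-231,132 510,179,-236,131 521,185,-207,43 531,209,-99,27 535,209,-99,23 540,209,-99,41 554,181,-228,122 563,180,-232,119 573,178,-240,138
186 502,169,-231,131 510,168,-237,126 523,188,-159,43 531,203,-100,19 535,203,-100,26 540,203,-99,25 549,188,-159,46 564,169,-234,116 578,159,-272,156
198 501,158,-232,128 516,180,-159,48 523,180,-158,65 531,197,-99,27 535,197,-100,15 540,197,-99,24 549,180,-157,114 556,179,-162,85 578,146,-273,163
210 501,146,-233,179 516,172,-156,62 523,171,-159,65 531,191,-100,29 535,191,-100,21 540,191,-99,25 549,172,-158,107 556,171,-159,79 579,133,-274,181
222 501,136,-230,181 516,163,-158,54 523,164,-157,66 531,185,-99,12 535,185,-99,26 540,185,-99,26 550,164,-156,109 568,122,-268,171 579,120,-273,181
234 500,124,-231,181 509,122,-235,181 523
[... 498 characters left out ...]
4,25 547,180,-63,20 582,63,-275,126
282 522,184,-46,24 525,184,-46,31 528,184,-46,23 532,184,-47,27 535,178,-56,27 538,184,-46,21 542,184,-46,26 545,184,-46,27 578,66,-244,48
294 523,184,-39,23 526,185,-39,22 529,185,-39,20 532,179,-47,30 535,173,-56,32 538,184,-39,26 541,184,-39,18 544,185,-39,12 547,184,-39,22
306 524,189,-26,28 527,189,-26,28 529,189,-25,23 532,175,-46,27 535,168,-56,32 538,186,-30,27 540,189,-25,21 543,189,-26,30 545,189,-25,26
318 525,189,-21,20 527,189,-21,21 530,188,-23,29 532,170,-46,31 535,163,-57,31 538,184,-28,29 540,189,-21,15 542,189,-21,14 545,190,-20,28
tcp n,y,p 0.5336464272400643 0.17234014249376886 -0.13378346487749188 proj tcp [[251.26815658 221.85902837]]
```

```bash
python3 - <<'E'
from b import *
o=r.get_obs(); C=cam("wrist",o); M=R.from_rotvec(o["orientation"]).as_matrix()
for z in (0,-.01,-.02,-.03,-.04,-.05,-.06): print(z,[proj(C,o["tcp_pos"]+M@np.array([x,0,z]))[0].round(0).tolist() for x in (.011,-.011)])
W=np.load("wl.npz"); X=(W["X"]-o["tcp_pos"])@M*1000
for v in range(214,262,3): print(v,X[v,251].round(0),X[v,247].round(0),X[v,255].round(0),W["im"][v,251])
for n in("top","side"):
    im,d=r.grab_frame(n); Y=cloud(cam(n),d); fx,fy,p,nn,G=goal(); L=np.stack([Y@nn,Y@fy,Y@p],-1)
    m=(abs(L[...,0]-.534)<.01)&(abs(L[...,1]-.172)<.05)&(L[...,2]>-.14)&(L[...,2]<.1); print(n,m.sum()); q=L[m]; print((q[np.argsort(q[:,2])][::max(1,len(q)//25)]*1000).round(0).tolist())
E
```

```text
0 [[251.0, 204.0], [251.0, 239.0]]
-0.01 [[251.0, 210.0], [251.0, 246.0]]
-0.02 [[251.0, 216.0], [251.0, 254.0]]
-0.03 [[251.0, 223.0], [251.0, 263.0]]
-0.04 [[251.0, 230.0], [251.0, 272.0]]
-0.05 [[251.0, 239.0], [251.0, 283.0]]
-0.06 [[251.0, 249.0], [251.0, 296.0]]
214 [ 17.  -0. -34.] [ 17.  -2. -34.] [ 17.   2. -35.] [12 12 14]
217 [ 16.  -0. -34.] [ 15.  -2. -34.] [ 16.   2. -35.] [16 27 19]
220 [ 14.  -0. -34.] [ 14.  -2. -34.] [ 14.   2. -34.] [22 15 25]
223 [ 13.  -0. -35.] [ 13.  -2. -35.] [ 13.   2. -35.] [24 23 25]
226 [ 11.  -0. -34.] [ 11.  -2. -34.] [ 11.   2. -34.] [15 19 19]
229 [ 10.  -0. -36.] [ 10.  -2. -35.] [ 10.   2. -35.] [ 8 11 14]
232 [  8.  -0. -35.] [  8.  -2. -34.] [  8.   2. -35.] [18 13 21]
235 [ 11.   0. -47.] [ 11.  -2. -46.] [ 11.   2. -47.] [16 16 17]
238 [ 11.   0. -48.] [ 11.  -2. -50.] [  70.    0. -183.] [24 28 18]
241 [ 11.   0. -53.] [ 11.  -2. -52.] [ 11.   2. -52.] [18 22 24]
244 [ 11.   0. -56.] [ 11.  -2. -55.] [ 11.   2. -55.] [19 16 16]
247 [ 11.   0. -59.] [ 11.  -2. -59.] [ 12.   2. -60.] [23 16 23]
250 [ 11.   0. -61.] [ 11.  -2. -62.
[... 797 characters left out ...]
, -75.0], [528.0, 157.0, -24.0], [541.0, 137.0, 57.0], [544.0, 138.0, 71.0], [543.0, 135.0, 95.0]]
side 587
[[540.0, 171.0, -140.0], [542.0, 140.0, -122.0], [542.0, 199.0, -116.0], [541.0, 132.0, -110.0], [540.0, 183.0, -104.0], [542.0, 169.0, -102.0], [537.0, 146.0, -99.0], [532.0, 157.0, -84.0], [541.0, 157.0, -75.0], [539.0, 161.0, -64.0], [532.0, 171.0, -51.0], [527.0, 177.0, -45.0], [543.0, 156.0, -35.0], [539.0, 152.0, -22.0], [541.0, 148.0, -12.0], [526.0, 154.0, -3.0], [538.0, 155.0, 7.0], [525.0, 160.0, 13.0], [526.0, 132.0, 37.0], [534.0, 132.0, 46.0], [537.0, 127.0, 55.0], [534.0, 134.0, 62.0], [530.0, 131.0, 71.0], [538.0, 138.0, 77.0], [531.0, 140.0, 84.0], [544.0, 136.0, 95.0]]
```

The depth data are clear. The shut fingertips stand about 45 mm behind the reported TCP, roughly 10 mm above the bar's top, and the image, the bar top and the side view all agree. (The tray must have been held by the end of its handle.) I'll reopen and go about 32 mm deeper along the rake, keeping joint 6 clear of its limit.

Emit:
servo_tool([
  [0,0,0,0,0,0,0.4],
  [0,0,0,0,0,0,0.1],
  [0,0,0,0,0,0,0],
  [0,0,0,0,0,0,0],
  [0,0,0,0,0,0,0],
])

```text
clock: 15.25
tcp_pos: [0.5386, 0.1574, 0.1325]
orientation: [1.971, 1.921, 0.483]
contact_force: [-0.3, -0.3, -0.9]
grip_width: 0.0603
gripper_force: 0.0
```

Emit:
servo_tool([
  [0,0,0,4,0,-7,0],
  [0,0,0,8,0,-14,0],
  [0,0,0,12,0,-22,0],
  [0,0,0,15,0,-28,0],
  [0,0,0,15,0,-28,0],
])

```text
clock: 15.67
tcp_pos: [0.5535, 0.1568, 0.1026]
orientation: [1.971, 1.921, 0.479]
contact_force: [-0.2, 0.6, 0.3]
grip_width: 0.0859
gripper_force: 0.0
```

```bash
python3 st.py; python3 b.py 0; python3 look.py | sed -n 1,4p
```

```text
15.6667 tcp [0.5535061  0.15675522 0.10263293] j [-0.91, 0.27, 0.42, 2.29, 0.67, 0.23, -1.18]
axes x,y,z [[0.025, 1.0, 0.0], [0.883, -0.023, 0.469], [0.469, -0.012, -0.883]]
turn [-0.  -0.  -0.1] shift [-14.1  -0.   30.6]
[  226     0   121   140 14510] [285.  61.] n [0.5289 0.5331 0.5392] y [0.2386 0.2417 0.258 ] p [-0.0476 -0.044   0.0165]
[405   2  23  12 115] [416.   5.] n [0.5581 0.5599 0.5622] y [0.2561 0.2573 0.2578] p [-0.044  -0.0428 -0.0412]
[396  78  23   8 114] [405.  82.] n [0.558  0.5599 0.5617] y [0.2446 0.2451 0.2457] p [-0.0449 -0.0431 -0.0415]
[    0   170   512   214 41827] [256. 327.] n [0.4674 0.5348 0.5998] y [0.154  0.1833 0.2088] p [-0.1046 -0.0579 -0.0336]
```

Emit:
servo_tool([
  [0,0,0,0,0,0,0.4],
  [0,0,0,0,0,0,0.7],
  [0,0,0,0,0,0,1],
  [0,0,0,0,0,0,1],
  [0,0,0,0,0,0,1],
], force=100)

```text
clock: 16.13
tcp_pos: [0.5537, 0.1575, 0.1048]
orientation: [1.971, 1.921, 0.484]
contact_force: [0.4, -0.2, 0.7]
grip_width: 0.0256
gripper_force: 0.0
```

Emit:
servo_tool([
  [0,0,0,0,0,0,1],
  [0,0,0,0,0,0,1],
  [0,0,0,0,0,0,1],
  [0,0,0,0,0,0,1],
])

```text
clock: 16.47
tcp_pos: [0.5543, 0.1576, 0.1054]
orientation: [1.971, 1.919, 0.485]
contact_force: [-2.4, -0.9, 6.8]
grip_width: 0.0123
gripper_force: 97.5
```

```bash
python3 st.py; python3 b.py 0
```

```text
16.4667 tcp [0.55432012 0.1575666  0.10538746] j [-0.91, 0.26, 0.42, 2.29, 0.67, 0.23, -1.18]
axes x,y,z [[0.026, 1.0, 0.004], [0.881, -0.025, 0.472], [0.472, -0.009, -0.882]]
turn [-0.2  0.2 -0.1] shift [-14.9  -0.8  27.8]
```

The bar is gripped (12 mm, 98 N). Drawing it slowly along the rake.

Emit:
servo_tool([
  [0,0,0,-1,0,2,1],
  [0,0,0,-4,0,8,1],
  [0,0,0,-7,0,14,1],
  [0,0,0,-11,0,21,1],
  [0,0,0,-15,0,28,1],
])

```text
clock: 16.88
tcp_pos: [0.5394, 0.158, 0.1334]
orientation: [1.971, 1.92, 0.486]
contact_force: [7.4, 2.0, -4.5]
grip_width: 0.0123
gripper_force: 97.5
```

Emit:
servo_tool([
  [0,0,0,-4,0,7,1],
  [0,0,0,-8,1,14,1],
  [0,0,0,-11,1,21,1],
  [0,0,0,-14,1,26,1],
  [0,0,0,-15,1,28,1],
])

```text
clock: 17.3
tcp_pos: [0.5243, 0.1585, 0.1617]
orientation: [1.971, 1.92, 0.486]
contact_force: [8.8, 0.1, -6.1]
grip_width: 0.0122
gripper_force: 97.6
```

```bash
python3 st.py; cat > lv.py <<'E'
from b import *
o=r.get_obs(); fx,fy,p,n,G=goal(); t=np.array(o["tcp_pos"]); print("travel p",(t-[.5543,.1576,.1054])@p,"f",o["contact_force"],o["grip_width"])
for s in("top","side","wrist"):
    im,d=r.grab_frame(s); X=cloud(cam(s,o),d); g=im.max(2); L=np.stack([X@n,X@fy,X@p],-1)
    b=(abs(L[...,0]-.5348)<.006)&(g<70)&(((L[...,1]>.136)&(L[...,1]<.155))|((L[...,1]>.188)&(L[...,1]<.209)))&(L[...,2]>-.11)&(L[...,2]<0)
    c=(abs(L[...,1]-.2545)<.016)&(L[...,2]>-.07)&(L[...,2]<-.03)&((abs(L[...,0]-.532)<.003)|(abs(L[...,0]-.552)<.006))&(g<70)
    pt=(L[...,1]>.218)&(L[...,1]<.236)&(abs(L[...,0]-.5348)<.006)&(L[...,2]>-.12)&(L[...,2]<0)
    pc=lambda m:(m.sum(),np.percentile(L[m][:,2],[5,50,90,95]).round(4)) if m.sum()>3 else m.sum()
    print(s,"bar",pc(b),"clip",pc(c),"pointer",pc(pt))
E
python3 lv.py
```

```text
17.3 tcp [0.52434026 0.15853385 0.16167326] j [-0.94, 0.09, 0.37, 2.3, 0.62, 0.41, -1.13]
axes x,y,z [[0.025, 1.0, 0.004], [0.881, -0.024, 0.472], [0.472, -0.008, -0.881]]
travel p 0.06375833866681678 f [ 8.83570829  0.05555879 -6.06282403] 0.012183161840223958
top bar (np.int64(62), array([-0.0641, -0.038 , -0.0329, -0.0324])) clip (np.int64(34), array([-0.0508, -0.0456, -0.0403, -0.0398])) pointer (np.int64(11), array([-0.05  , -0.0474, -0.0458, -0.0448]))
side bar (np.int64(22), array([-0.04  , -0.0383, -0.0364, -0.0355])) clip 0 pointer 2
wrist bar (np.int64(2435), array([-0.0364, -0.0355, -0.0348, -0.0346])) clip (np.int64(3111), array([-0.0472, -0.0461, -0.0448, -0.0431])) pointer (np.int64(690), array([-0.0498, -0.048 , -0.0471, -0.0469]))
```

The bar has followed to 63.7 mm. The wrist depth puts the pointer at p≈-0.0495 and the clip's middle at -0.0491, so they are level. Holding for over 2 s.

Emit:
servo_tool([
  [0,0,0,0,0,0,1],
  [0,0,0,0,0,0,1],
  [0,0,0,0,0,0,1],
  [0,0,0,0,0,0,1],
  [0,0,0,0,0,0,1],
])

```text
clock: 17.87
tcp_pos: [0.5246, 0.1585, 0.1611]
orientation: [1.971, 1.92, 0.485]
contact_force: [8.7, 0.3, -5.3]
grip_width: 0.0122
gripper_force: 97.7
```

Emit:
servo_tool([
  [0,0,0,0,0,0,1],
  [0,0,0,0,0,0,1],
  [0,0,0,0,0,0,1],
  [0,0,0,0,0,0,1],
  [0,0,0,0,0,0,1],
])

```text
clock: 18.28
tcp_pos: [0.5246, 0.1585, 0.1611]
orientation: [1.971, 1.92, 0.485]
contact_force: [8.9, -0.3, -5.1]
grip_width: 0.0126
gripper_force: 97.7
```

Emit:
servo_tool([
  [0,0,0,0,0,0,1],
  [0,0,0,0,0,0,1],
  [0,0,0,0,0,0,1],
  [0,0,0,0,0,0,1],
  [0,0,0,0,0,0,1],
])

```text
clock: 18.7
tcp_pos: [0.5246, 0.1585, 0.1611]
orientation: [1.971, 1.919, 0.485]
contact_force: [8.6, 1.0, -6.0]
grip_width: 0.0121
gripper_force: 97.7
```

Emit:
servo_tool([
  [0,0,0,0,0,0,1],
  [0,0,0,0,0,0,1],
  [0,0,0,0,0,0,1],
  [0,0,0,0,0,0,1],
  [0,0,0,0,0,0,1],
])

```text
clock: 19.12
tcp_pos: [0.5246, 0.1585, 0.1611]
orientation: [1.971, 1.92, 0.485]
contact_force: [8.1, 1.2, -5.8]
grip_width: 0.0124
gripper_force: 97.7
```

Emit:
servo_tool([
  [0,0,0,0,0,0,1],
  [0,0,0,0,0,0,1],
  [0,0,0,0,0,0,1],
  [0,0,0,0,0,0,1],
  [0,0,0,0,0,0,1],
])

```text
clock: 19.53
tcp_pos: [0.5246, 0.1585, 0.1611]
orientation: [1.971, 1.92, 0.485]
contact_force: [9.2, -0.1, -5.1]
grip_width: 0.0123
gripper_force: 97.7
```

Emit:
servo_tool([
  [0,0,0,0,0,0,1],
  [0,0,0,0,0,0,1],
  [0,0,0,0,0,0,1],
  [0,0,0,0,0,0,1],
  [0,0,0,0,0,0,1],
])

```text
clock: 19.95
tcp_pos: [0.5246, 0.1585, 0.1611]
orientation: [1.971, 1.92, 0.485]
contact_force: [8.5, 0.8, -5.6]
grip_width: 0.0125
gripper_force: 97.7
```

```bash
python3 lv.py
```

```text
travel p 0.06314198780498466 f [ 8.52832901  0.82926075 -5.61895583] 0.01254858604019018
top bar (np.int64(64), array([-0.0636, -0.0383, -0.0344, -0.0339])) clip (np.int64(33), array([-0.0502, -0.0454, -0.0418, -0.0404])) pointer (np.int64(11), array([-0.053 , -0.049 , -0.0469, -0.0467]))
side bar (np.int64(22), array([-0.0414, -0.0389, -0.0375, -0.0374])) clip 0 pointer 2
wrist bar (np.int64(2448), array([-0.037 , -0.0361, -0.0354, -0.0352])) clip (np.int64(3125), array([-0.0475, -0.0464, -0.0451, -0.0433])) pointer (np.int64(685), array([-0.0503, -0.0486, -0.0477, -0.0475]))
```

Held for 2.6 s. Easing it home.

Emit:
servo_tool([
  [0,0,0,1,0,-2,1],
  [0,0,0,4,0,-7,1],
  [0,0,0,7,0,-13,1],
  [0,0,0,11,0,-20,1],
  [0,0,0,15,0,-28,1],
])

```text
clock: 20.52
tcp_pos: [0.5397, 0.158, 0.1329]
orientation: [1.972, 1.919, 0.485]
contact_force: [8.5, -1.0, -1.9]
grip_width: 0.0123
gripper_force: 98.2
```

Emit:
servo_tool([
  [0,0,0,4,0,-7,1],
  [0,0,0,8,-1,-14,1],
  [0,0,0,11,-1,-20,1],
  [0,0,0,14,-1,-25,1],
  [0,0,0,15,-1,-27,1],
])

```text
clock: 20.93
tcp_pos: [0.5543, 0.1575, 0.1053]
orientation: [1.971, 1.92, 0.484]
contact_force: [-6.6, -1.3, 17.2]
grip_width: 0.0124
gripper_force: 101.7
```

Emit:
servo_tool([
  [0,0,0,0,0,0,1],
  [0,0,0,0,0,0,1],
])

```text
clock: 21.1
tcp_pos: [0.5541, 0.1575, 0.1057]
orientation: [1.971, 1.92, 0.484]
contact_force: [5.6, -0.3, -2.4]
grip_width: 0.0123
gripper_force: 98.6
```

```bash
python3 st.py; sed -i 's/>-.11)&/>-.118)\&/' lv.py; python3 lv.py
```

```text
21.1 tcp [0.55407706 0.15753321 0.1057267 ] j [-0.91, 0.26, 0.41, 2.29, 0.67, 0.24, -1.18]
axes x,y,z [[0.025, 1.0, 0.003], [0.882, -0.024, 0.471], [0.471, -0.009, -0.882]]
travel p 0.0003922061727518781 f [ 5.57503748 -0.28962963 -2.40951163] 0.012276430308395639
top bar (np.int64(47), array([-0.1125, -0.0999, -0.0966, -0.0966])) clip (np.int64(33), array([-0.0511, -0.0458, -0.0428, -0.041 ])) pointer (np.int64(12), array([-0.116 , -0.1116, -0.1108, -0.1107]))
side bar (np.int64(25), array([-0.1036, -0.1008, -0.0553, -0.0168])) clip (np.int64(4), array([-0.0488, -0.0465, -0.0459, -0.0458])) pointer 0
wrist bar (np.int64(2439), array([-0.0997, -0.0989, -0.0981, -0.0979])) clip (np.int64(4014), array([-0.0476, -0.0465, -0.0455, -0.0451])) pointer (np.int64(577), array([-0.1129, -0.1114, -0.1104, -0.1102]))
```

The plunger is home to within 0.4 mm. I'll nudge it 1 mm, release, and back off along the rake.

Emit:
servo_tool([
  [0,0,0,0,0,-1,1],
  [0,0,0,0,0,-1,0.85],
  [0,0,0,0,0,-1,0.6],
  [0,0,0,0,0,-1,0.2],
  [0,0,0,0,0,-1,0],
])

```text
clock: 21.67
tcp_pos: [0.5528, 0.1572, 0.104]
orientation: [1.971, 1.922, 0.482]
contact_force: [0.2, 0.3, -0.1]
grip_width: 0.0489
gripper_force: 0.0
```

Emit:
servo_tool([
  [0,0,0,0,0,0,0],
  [0,0,0,0,0,0,0],
  [0,0,0,-2,0,4,0],
  [0,0,0,-6,0,12,0],
  [0,0,0,-13,0,24,0],
])

```text
clock: 22.08
tcp_pos: [0.5401, 0.157, 0.1285]
orientation: [1.971, 1.921, 0.481]
contact_force: [0.9, 0.4, -0.1]
grip_width: 0.0854
gripper_force: 0.0
```

Emit:
servo_tool([
  [0,0,0,-8,0,15,0],
  [0,0,0,-16,0,32,0],
  [0,0,0,-25,0,50,0],
  [0,0,0,-35,0,70,0],
  [0,0,0,-35,0,70,0],
])

```text
clock: 22.5
tcp_pos: [0.5057, 0.1585, 0.2024]
orientation: [1.971, 1.92, 0.491]
contact_force: [-0.0, -0.6, 0.5]
grip_width: 0.0853
gripper_force: 0.0
```

```bash
python3 st.py; python3 lv.py; python3 - <<'E'
from h import *
for n in("top","side"):
    im,d=r.grab_frame(n); X=cloud(cam(n),d); x,y,z=X[...,0],X[...,1],X[...,2]
    f=R.from_euler("z",-1.6,degrees=True); L=f.inv().apply((X-[.558,-.0235,.035]).reshape(-1,3)).reshape(X.shape)
    m=((abs(L[...,:2])<.068).all(2)&(im.max(2)<60)&(abs(L[...,2])<.09)).astype(np.uint8)
    k,l,s,c=cv2.connectedComponentsWithStats(m)
    for i in range(1,k):
        if s[i,4]>30: print(n,s[i,4],L[l==i].mean(0).round(3))
    a=np.radians(102.8); ex=np.array([np.cos(a),np.sin(a),0]); ey=np.array([-ex[1],ex[0],0]); u=X@ex;v=X@ey
    t=(abs(u+.395)<.06)&(abs(v+.483)<.045); q=X[t]; A=np.c_[q[:,:2],np.ones(len(q))]; s=np.linalg.lstsq(A,q[:,2],rcond=None)[0]; print("tray floor z",np.percentile(q[:,2],[5,50,95]).round(4),"slope",s[:2].round(3))
E
```

```text
22.5 tcp [0.50567248 0.15845929 0.20239273] j [-0.96, -0.02, 0.34, 2.28, 0.59, 0.54, -1.1]
axes x,y,z [[0.024, 1.0, 0.007], [0.88, -0.025, 0.474], [0.474, -0.005, -0.881]]
travel p 0.10847109529725539 f [-0.03515713 -0.59848911  0.49658524] 0.08532879084211588
top bar (np.int64(50), array([-0.1167, -0.102 , -0.0975, -0.0971])) clip (np.int64(36), array([-0.051 , -0.0457, -0.0427, -0.0409])) pointer (np.int64(12), array([-0.1137, -0.1114, -0.1096, -0.1095]))
side bar (np.int64(34), array([-0.1043, -0.1021, -0.1008, -0.1004])) clip (np.int64(27), array([-0.0527, -0.0492, -0.0457, -0.0449])) pointer (np.int64(15), array([-0.117 , -0.0688, -0.0498, -0.0384]))
wrist bar (np.int64(828), array([-0.0977, -0.0967, -0.0959, -0.0957])) clip (np.int64(1897), array([-0.0449, -0.0438, -0.0423, -0.0405])) pointer (np.int64(207), array([-0.1105, -0.1091, -0.1081, -0.1078]))
top 119 [ 0.024 -0.034  0.026]
top 112 [0.021 0.045 0.028]
top 103 [-0.015  0.01   0.03 ]
top 88 [-0.061  0.009 -0.   ]
tray floor z [-0.0001  0.0043  0.0087] slope [-0.    -0.005]
side 755 [0.009 0.05  0.041]
tray floor z [0.0011 0.0041 0.0069] slope [0.    0.006]
```

The plunger is home, the clip is unmoved, the stoppers are in the hopper, the tray is flat and the arm is clear. I'll let the arm settle and hand in.

Emit:
servo_tool([
  [0,0,0,0,0,15,0],
  [0,0,0,0,0,25,0],
  [0,0,0,0,0,25,0],
  [0,0,0,0,0,25,0],
])

```text
clock: 23.08
tcp_pos: [0.5057, 0.1573, 0.2229]
orientation: [1.971, 1.921, 0.482]
contact_force: [-0.3, -0.3, -0.3]
grip_width: 0.0857
gripper_force: 0.0
```

```bash
python3 -c "
from bench import r
print(r.hand_in())"
```

```text
the job is handed in; nothing more can be done
None
```

I handed the job in at 23 s (no verdict was returned): by the camera measurements all three stoppers lie in the hopper, the empty tray stands flat on the bench, the plunger was held level with the clip for 2.6 s and eased home, and the clip did not move; I did not re-measure the bottle, beaker and tip box.

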